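Tip the vial rack onto its base and push it home on the sampler bed

TASK

The empty vial rack has been left standing on its end on the sampler bed. Push its upper part so that it tips over towards the steel stop bar and lies on its solid base with the vial holes facing up; only then push it along the bed until its leading end sits squarely against the stop bar. Only push with the fingers, do not pick the rack up or carry it, and leave the vials, bottles and everything else standing where they are.

Things in the scene. Friction and masses are not known exactly. Their poses are not given: they have to be found in the camera images.
- rack: Loose white plastic vial rack 130 x 60 x 50 mm, 0.13-0.25 kg, standing on end on the bed. Origin: centre of its foot end face (on the bed at the start; 25 mm above it once lying). z: along its length, foot to head (up at the start). x: out of its solid base, towards the stop at the start, straight down once tipped; base face at x=+25 mm, face with ten 13 mm vial holes at x=-25. y: width, +-30 mm.
- rack_head (a point): Centre of the rack's head end face, 130 mm along the rack's z: upper end at the start, the leading end that must meet the stop. The hole face is solid for 20 mm below it. Pushed on the hole face 95 mm or more above the bed, the rack tips about its lower base edge without sliding and falls over by itself beyond about 21 degrees.
- bed: Fixed sampler bed: plate 300 x 200 mm, top 15 mm above the table; origin at table height, x along it towards the stop, z up. Plate: x=-170 to 130 mm, y=+-100. Steel stop bar: near face at x=+100 mm, y=+-75, top 37 mm above the table. Housing behind it 55 mm tall. The rack starts with foot at x=-115 to -90, turned up to 0.2 rad, and once tipped lies 30 to 65 mm short of the bar.
- stop (a point): Middle of the stop bar's near face, 40 mm above the table (rack's mid-height when lying); x axis points out the same way as the bed's x.
- vial0: A bystander: leave it where it stands. Amber vial 14 mm across and 34 mm tall, on the bed's robot-side corner at +y. Origin: centre of its underside.
- vial1: A bystander: leave it where it stands. Amber vial 14 mm across and 34 mm tall, on the bed's robot-side corner at -y. Origin: centre of its underside.
- stirrer: Fixed plate stirrer 200 x 150 mm, 72 mm tall, beside the bed on either side. Origin: centre of its underside.
- beaker: A bystander: leave it where it stands. Clear beaker 70 mm across, 85 mm tall, standing on the stirrer (rim 157 mm above the table). Origin: centre of its underside.
- bottle_l: A bystander: leave it where it stands. Glass bottle 72 mm across, 150 mm tall, on the table's left. Origin: centre of its underside.
- bottle_r: A bystander: leave it where it stands. Glass bottle 72 mm across, 150 mm tall, on the table's right. Origin: centre of its underside.
- jar: A bystander: leave it where it stands. White jar 56 mm across, 75 mm tall. Origin: centre of its underside.
- tipbox: A bystander: leave it where it stands. Box 87 x 122 mm, 64 mm tall. Origin: centre of its underside.
- dish: A bystander: leave it where it stands. White dish 60 mm across, 22 mm tall, just in front of the stirrer. Origin: centre of its underside.

How it is judged:
By the outcome, as a careful person would: the job done as asked, in the order asked, and still so for the second after the job is handed in, with the robot touching nothing.
It also fails if it takes over 64 s, if anything falls off the work surface, if the arm or the gripper's body presses on something with over 40 N, if the wrist force passes 120 N, or if a joint passes its speed limit or range.

ROBOT

A 6-joint arm with a two-finger parallel gripper is mounted at the origin on the work surface. World frame = base frame: x ahead of the robot, y to its left, z up, the work surface at z = 0. Lengths are in m, angles in rad, forces in N, time in s.
With the tool pointing down it reaches from about 0.25 to 0.775 m from the base axis. Payload 8.9 kg.
Tool frame: the origin (TCP) lies between the finger pads; the fingertips stand 8 mm ahead of it and the grasp point (between the pads) lies 11 mm behind it; z points along the fingers, y is the direction in which the jaws open and shut (so a half turn about z gives the same grasp; the last joint's range is limited). The gripper opens to 85 mm and grips with 20 to 120 N. Pads are 22 mm wide; open, the fingers measure 114 mm over their backs; the gripper's body (76 mm by 85 mm) begins 54 mm behind the grasp point. The pads swing forward as they close: fully open they stand 13 mm farther back than shut.
Start: joints at [0.971, 0.291, -0.153, 1.127, 0, 1.431], TCP at [0.233, 0.47, 0.203] pointing down, gripper open.
Joint ranges: [-2.52, 2.52], [-0.91, 1.74], [-1.3, 1.37], [-1.96, 2.02], [-1.52, 1.47], [-3.14, 3.14]. Speed limits (rad/s): [2.22, 2.22, 2.79, 3.14, 3.14, 3.14].

INTERFACE

Orientations are given as a 3x3 rotation matrix whose columns are the frame's x, y, z axes.
In Python, from bench import robot gives the robot as it stands.
- The arm moves only by the tool move_arm, never from a script. Its argument "rows" is one flat list of numbers, 6 for each row, row after row: the shift along the tool's x, y, z in m, then the turn, a rotation vector about the tool's x, y, z in degrees. A call has 1 to 20 rows; each row shifts and turns the commanded pose from where the row before left it, along the tool's axes as they then stand; what a row does not reach is not made up. A row lasts 1/8 s, in which the tool goes at most 62.5 mm and 10.7 degrees, less where a joint would pass 70% of its speed; a pose out of reach is approached as far as the arm can. A call with a gripper value outside its range is refused whole. "grip" is the finger opening in m, from 0 to 0.0854, set as the call begins (left out, the last holds). The fingers move at their own pace and stop on an object; the grip force is fixed at half the most. Time passes only in rows, so rows that do not move let the fingers close. It gives the time, the measured TCP pose, the force and the opening at its end, in the units of the state.
- robot.sense(): the state, without advancing time (a new reading comes with each control period).
- robot.capture(name): name is "scene" or "top"; returns a dict with "frame" (400x640x3 uint8, blue, green, red), "intrinsics" (3x3 intrinsics, pixels), "extrinsics" (4x4, takes a point from camera to world coordinates). Camera axes: x right, y up, looking along -z (the intrinsics and any distortion apply to the point x, -y, -z); pixel columns grow to the right and rows downward; lengths in m; the calibration is good to about 2 mm. A picture is of the moment at which its call begins. There is no depth.
- robot.job_done(): hands the job in, once; it reports no verdict.
Trained networks look in the newest picture that a camera, given by its name, has taken for a name from the list of things; names that differ only in an ending like _2 or _b are one class to them, and where a whole thing is asked for, a point or a joint stands for the part that bears it (a point fixed in the world has none). Each returns a list of dicts, best first, with "score" (0 to 1); they miss things now and then, are a little off and sometimes report something else, mostly with a low value. They report only what shows in the picture. A call takes as long as a camera call.
- robot.search_frame(camera, target): "position" ([column, row] in pixels, amid what is visible of it).
- robot.outline_of(camera, target): "region" (400x640 bool, what is visible of it) and "position" ([column, row] in pixels, amid what is visible of it).
The state is a dict: "time_s": time; "q": joint angles; "joint_vel": joint speeds; "joint_efforts": joint torques, N m; "eef_pos": TCP position; "eef_rot": TCP orientation; "wrist_force": force on the tool from outside, world axes, zero at the start; "moment": the same for the moment, N m; "width": finger opening in m.
Only numpy, scipy, OpenCV 4.12 (cv2) and the standard library are available. Lean on these libraries where they do the work, as an engineer would, in place of code of your own. Each camera call takes 0.05 s, during which the arm holds its last target.

## Working session

There is one attempt and no reset: what is moved stays moved. The work goes in short steps, Python scripts to look and compute and a tool call to move; the robot and the scene stay as the last step left them, time stands still between calls to the robot, and variables do not carry over. Pictures are saved under pics/ and viewed, and the job is handed in when it is done.

Besides the shell and the picture viewer there is one more tool, called after "Call:" as name(argument=value, ...) on one line, values as JSON. move_arm: Moves the arm, as the interface text tells. Its arguments: {"type":"object","properties":{"rows":{"type":"array"},"grip":{"type":"number"}},"required":["rows"]}

```bash
mkdir -p pics; cat > h.py <<'E'
import numpy as np, cv2
from bench import robot
def pix(c,uv,z):
    K=np.array(c["intrinsics"]);T=np.array(c["extrinsics"])
    d=np.linalg.inv(K)@np.array([uv[0],uv[1],1.0]); d=T[:3,:3]@(d*[1,-1,-1]); o=T[:3,3]
    return o+d*(z-o[2])/d[2]
def proj(c,p):
    K=np.array(c["intrinsics"]);T=np.array(c["extrinsics"])
    q=T[:3,:3].T@(np.array(p)-T[:3,3]); q=K@(q*[1,-1,-1]); return q[:2]/q[2]
E
python3 - <<'E'
from h import *
for n in("scene","top"):
    c=robot.capture(n); cv2.imwrite(f"pics/{n}0.png",c["frame"]); print(n,c.keys(),np.round(c["intrinsics"],1).tolist(),np.round(c["extrinsics"],3).tolist())
    np.savez(f"{n}0.npz",**c)
    for t in["rack","rack_head","bed","vial0","stirrer","beaker"]:
        print(t,[(np.round(r["position"]),round(r["score"],2)) for r in robot.search_frame(n,t)][:3])
print(robot.sense())
E
```

```text
scene dict_keys(['frame', 'intrinsics', 'extrinsics']) [[512.8, 0.0, 315.7], [0.0, 512.8, 188.5], [0.0, 0.0, 1.0]] [[-0.536, -0.557, 0.635, 1.457], [0.844, -0.349, 0.407, 0.611], [-0.005, 0.754, 0.657, 1.071], [0.0, 0.0, 0.0, 1.0]]
rack [(array([351., 193.]), 0.74), (array([261., 174.]), 0.71)]
rack_head [(array([352., 189.]), 0.86)]
bed [(array([336., 243.]), 0.69)]
vial0 [(array([334., 187.]), 0.5), (array([388., 203.]), 0.42)]
stirrer [(array([270., 196.]), 0.96), (array([431., 275.]), 0.16)]
beaker [(array([260., 175.]), 0.65)]
top dict_keys(['frame', 'intrinsics', 'extrinsics']) [[435.8, 0.0, 326.7], [0.0, 435.8, 196.1], [0.0, 0.0, 1.0]] [[-0.011, 0.998, -0.064, 0.443], [-1.0, -0.01, 0.005, -0.01], [0.004, 0.064, 0.998, 1.443], [0.0, 0.0, 0.0, 1.0]]
rack [(array([288., 218.]), 0.92)]
rack_head [(array([293., 216.]), 0.55)]
bed [(array([284., 186.]), 0.84)]
vial0 []
stirrer [(array([363., 192.]), 0.56), (array([446., 173.]), 0.27)]
beaker [(array([371., 179.]), 0.64)]
{'time_s': 0.7, 'q': array([ 9.70733971e-01,  2.90700353e-01, -1.53418169e-01,  1.12668684e+00,
       -1.16166645e-05,  1.43148319e+00]), 'joint_vel': array([ 0.00146992, -0.00078419,  0.00031825,  0.00048014,  0.00121534,
        0.0006871 ]), 'joint_efforts': array([ 8.92445678e-04, -5.36901283e+01,  3.31604683e+01,  1.42589837e-03,
        3.33843154e-04, -2.62161211e-05]), 'eef_pos': array([0.23342802, 0.47024436, 0.20249813]), 'eef_rot': array([[-8.95719630e-01,  4.44619325e-01,  4.48470852e-06],
       [ 4.44619325e-01,  8.95719630e-01, -1.40172087e-05],
       [-1.02493633e-05, -1.05615010e-05, -1.00000000e+00]]), 'wrist_force': array([-0.27462494, -0.27934959, -0.59909348]), 'moment': array([0.01985053, 0.0125066 , 0.01306186]), 'width': 0.08555105784610141}
```

View pics/scene0.png

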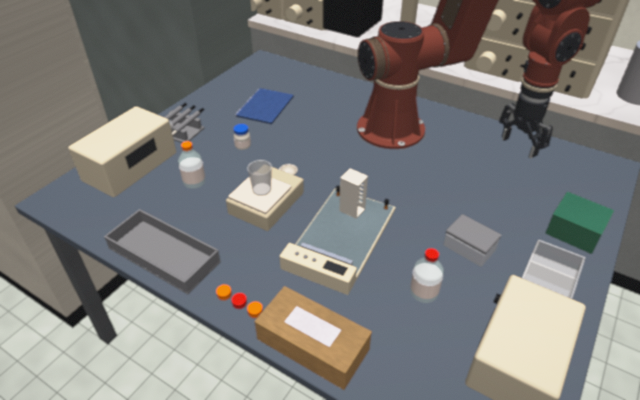

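View pics/top0.png

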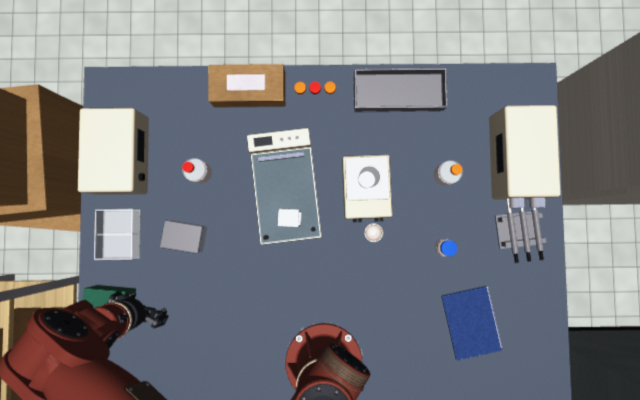

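```bash
python3 - <<'E'
from h import *
c=np.load("top0.npz");f=c["frame"][120:255,235:400]; cv2.imwrite("pics/t1.png",cv2.resize(f,None,fx=4.4,fy=4.4,interpolation=cv2.INTER_CUBIC))
c=np.load("scene0.npz");f=c["frame"][150:295,220:410]; cv2.imwrite("pics/s1.png",cv2.resize(f,None,fx=4,fy=4,interpolation=cv2.INTER_CUBIC))
E
```

```text
(no output)
```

View pics/t1.png

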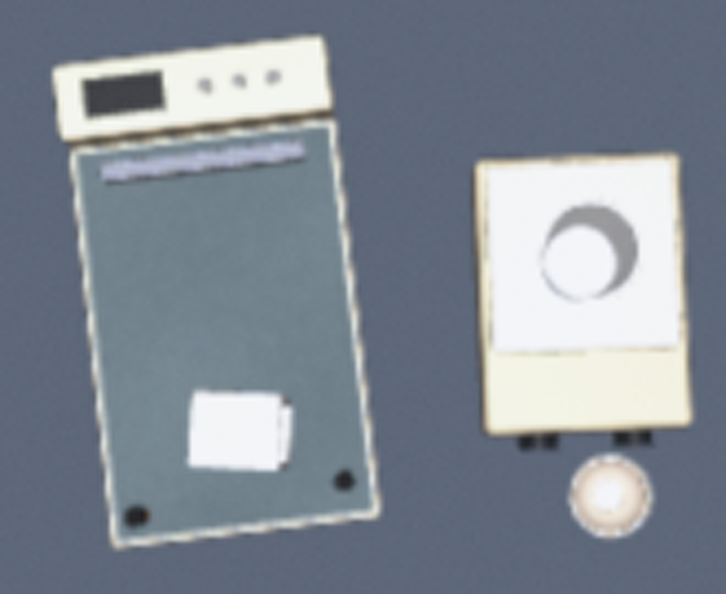

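View pics/s1.png

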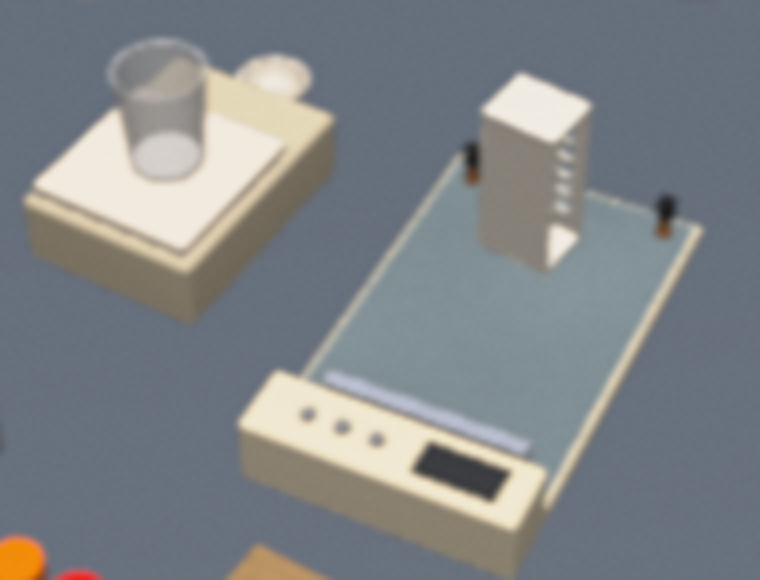

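```bash
python3 - <<'E'
from h import *
from scipy.optimize import least_squares
ct=np.load("top0.npz");cs=np.load("scene0.npz")
t=lambda u,v:np.array([u/4.4+235-.4,v/4.4+120-.4]); s=lambda u,v:np.array([u/4+220-.4,v/4+150-.4])
bed=[(ct,t(115,547),(-.17,.1,.015)),(ct,t(378,515),(-.17,-.1,.015)),(ct,t(103,181),(.1,.075,.037)),(ct,t(303,160),(.1,-.075,.037)),(ct,t(135,516),None),
(cs,s(702,228),(-.17,.1,.015)),(cs,s(462,150),(-.17,-.1,.015)),]
bed=[b for b in bed if b[2]]
def w(p,q,z0=0):
    c,s_=np.cos(p[2]),np.sin(p[2]); return np.array([p[0]+c*q[0]-s_*q[1],p[1]+s_*q[0]+c*q[1],q[2]])
r=least_squares(lambda p:np.concatenate([proj(c,w(p,q))-uv for c,uv,q in bed]),[.5,.05,.1]);B=r.x
print("bed",B,r.fun.reshape(-1,2).round(1).tolist())
# rack: local x fwd, +-25, y+-30, top z .145, bottom .015
rk=[(ct,t(192,391),(.025,.03,.145)),(ct,t(279,393),(.025,-.03,.145)),(ct,t(281,469),(-.025,-.03,.145)),(ct,t(187,467),(-.025,.03,.145)),
(cs,s(551,142),(.025,.03,.145)),(cs,s(480,107),(.025,-.03,.145)),(cs,s(520,73),(-.025,-.03,.145)),(cs,s(592,105),(-.025,.03,.145)),
(cs,s(546,270),(.025,.03,.015)),(cs,s(480,241),(.025,-.03,.015))]
r=least_squares(lambda p:np.concatenate([proj(c,w(p,q))-uv for c,uv,q in rk]),[.4,.05,.1]);R=r.x
print("rack",R,r.fun.reshape(-1,2).round(1).tolist())
d=R[:2]-B[:2];c,s_=np.cos(B[2]),np.sin(B[2]);print("rack in bed",c*d[0]+s_*d[1],-s_*d[0]+c*d[1],R[2]-B[2])
for nm,uv in(("v0",t(135,516)),("v1",t(344,481))):
    p=pix(ct,uv,.045);d=p[:2]-B[:2];print(nm,p,c*d[0]+s_*d[1],-s_*d[0]+c*d[1])
for z,uv in((.072,t(485,432)),(.072,t(690,425)),(.072,t(476,160)),(.02,t(610,495)),(.157,t(595,248))): print("stir",pix(ct,uv,z))
E
```

```text
bed [0.55943883 0.12168619 0.10268336] [[-1.0, 0.4], [0.2, 0.7], [-0.2, -0.0], [0.2, -0.4], [-0.3, -0.0], [-0.6, 0.3]]
rack [ 0.46222974  0.10071908 -0.05205198] [[-0.1, 0.9], [0.3, 1.3], [-0.9, 0.8], [0.2, 0.4], [0.4, 0.1], [0.0, 0.9], [-0.4, 0.3], [-0.5, -0.1], [-0.5, 1.7], [-1.1, 0.9]]
rack in bed -0.09884625920010721 -0.010892450651493999 -0.15473534424559388
v0 [0.4048042  0.18152724 0.045     ] -0.14768624202925923 0.07537636029451579
v1 [0.42849716 0.0296485  0.045     ] -0.1396861061425925 -0.078130982320559
stir [ 0.46259157 -0.0721073   0.072     ]
stir [ 0.46602055 -0.21870748  0.072     ]
stir [ 0.65848455 -0.06824929  0.072     ]
stir [ 0.41578098 -0.16635497  0.02      ]
stir [ 0.58450422 -0.14408164  0.157     ]
```

Call:
move_arm(rows=[0, 0, 0, 0, 0, -7.8, 0, 0, 0, 0, 0, -7.8, 0, 0, 0, 0, 0, -7.8, -0.0156, -0.0297, 0, 0, 0, 0, -0.0156, -0.0297, 0, 0, 0, 0, -0.0156, -0.0297, 0, 0, 0, 0, -0.0156, -0.0297, 0, 0, 0, 0, -0.0156, -0.0297, 0, 0, 0, 0, -0.0156, -0.0297, 0, 0, 0, 0, -0.0156, -0.0297, 0, 0, 0, 0, -0.0156, -0.0297, 0, 0, 0, 0, -0.0156, -0.0297, 0, 0, 0, 0, -0.0156, -0.0297, 0, 0, 0, 0, -0.0156, -0.0297, 0, 0, 0, 0, -0.0156, -0.0297, 0, 0, 0, 0, 0, 0, 0, 0, 0, 0], grip=0.03)

```text
time_s: 2.7
eef_pos: [0.4025, 0.103, 0.2026]
eef_rot: [[-0.998, 0.055, 0.0], [0.055, 0.998, -0.0], [-0.0, -0.0, -1.0]]
wrist_force: [0.5, 0.8, 1.0]
width: 0.0302
```

Call:
move_arm(rows=[0, 0, 0.0175, 0, 0, 0, 0, 0, 0.0175, 0, 0, 0, 0, 0, 0.0175, 0, 0, 0, 0, 0, 0.0175, 0, 0, 0, 0, 0, 0, 0, 0, 0])

```text
time_s: 3.32
eef_pos: [0.4004, 0.105, 0.1318]
eef_rot: [[-0.999, 0.052, -0.002], [0.052, 0.999, 0.0], [0.002, -0.0, -1.0]]
wrist_force: [0.1, -0.8, 0.2]
width: 0.03
```

```bash
cat > snap.py <<'E'
import sys
from h import *
n=sys.argv[1]
a=robot.capture("scene");np.savez("s_"+n,**a);b=robot.capture("top");np.savez("t_"+n,**b)
x=cv2.resize(a["frame"][130:295,250:430],None,fx=2.2,fy=2.2,interpolation=cv2.INTER_CUBIC)
y=cv2.resize(b["frame"][120:255,230:330],None,fx=4,fy=4,interpolation=cv2.INTER_CUBIC)
h=max(x.shape[0],y.shape[0]);o=np.zeros((h,x.shape[1]+y.shape[1],3),np.uint8);o[:x.shape[0],:x.shape[1]]=x;o[:y.shape[0],x.shape[1]:]=y
cv2.imwrite(f"pics/{n}.png",o);s=robot.sense();print(s["time_s"],s["eef_pos"],s["wrist_force"],o.shape)
E
python3 snap.py a1
```

```text
3.425 [0.40172378 0.10490714 0.13298016] [-0.57064898 -0.7222722   0.34707084] (540, 796, 3)
```

View pics/a1.png

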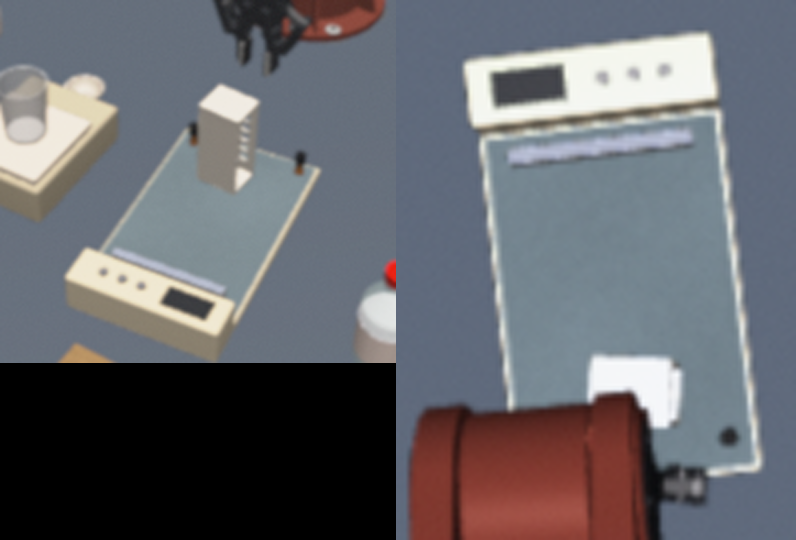

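```bash
python3 - <<'E'
from h import *
c=np.load("s_a1.npz")
for y in(.105-.022,.105+.022):
  q=proj(c,(.401,y,.125));print((q-[250,130])*2.2)
for p in((.412,.105,.125),(.437,.102,.145)):print((proj(c,p)-[250,130])*2.2)
E
```

```text
[237.5907087   84.52734195]
[266.86567474  95.6303997 ]
[248.18350395  94.49876614]
[237.79122514  92.14294103]
```

```bash
python3 - <<'E'
from h import *
c=np.load("s_a1.npz");f=c["frame"][100:220,310:420];cv2.imwrite("pics/z1.png",cv2.resize(f,None,fx=5,fy=5,interpolation=cv2.INTER_CUBIC))
for p in((.401,.083,.125),(.401,.127,.125),(.401,.083,.145)):print((proj(c,p)-[310,100])*5)
E
```

```text
[239.9788834  342.10759535]
[306.51289715 367.34181751]
[241.67125556 315.33136791]
```

View pics/z1.png

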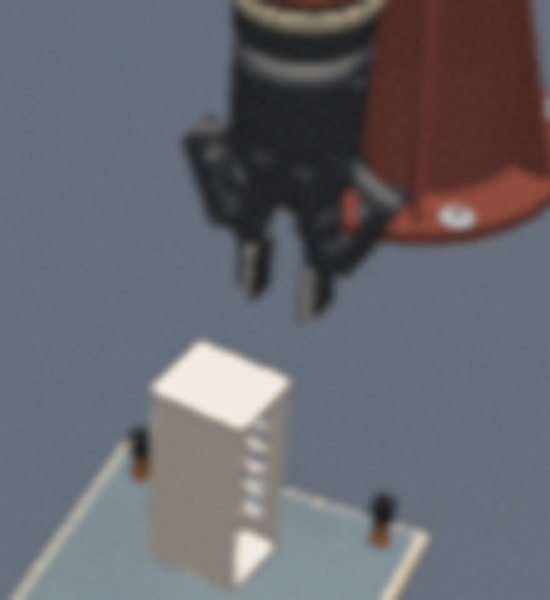

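```bash
python3 - <<'E'
from h import *
c=np.load("scene0.npz");t=np.load("top0.npz")
f=c["frame"][80:180,480:580];g=t["frame"][270:350,90:190]
a=cv2.resize(f,None,fx=4,fy=4,interpolation=cv2.INTER_CUBIC);b=cv2.resize(g,None,fx=4,fy=4,interpolation=cv2.INTER_CUBIC)
y=np.array([.4446,.8957,0]);P=np.array([.2334,.4702,.2025])
for dz in(-.008,.005,.03):
  for s in(-.05,.05):
    p=P+s*y+[0,0,dz]
    u=(proj(c,p)-[480,80])*4;cv2.circle(a,tuple(int(k) for k in u),3,(0,255,0) if dz<0 else (0,0,255) if dz<.01 else(255,0,0),-1)
    u=(proj(t,p)-[90,270])*4;cv2.circle(b,tuple(int(k) for k in u),3,(0,255,0)if dz<0 else (0,0,255)if dz<.01 else(255,0,0),-1)
o=np.zeros((400,800,3),np.uint8);o[:,:400]=a;o[:320,400:]=b;cv2.imwrite("pics/z2.png",o)
c=np.load("t_a1.npz");print(proj(c,(.4,.105,.13)))
E
```

```text
[286.94022865 239.0234577 ]
```

View pics/z2.png

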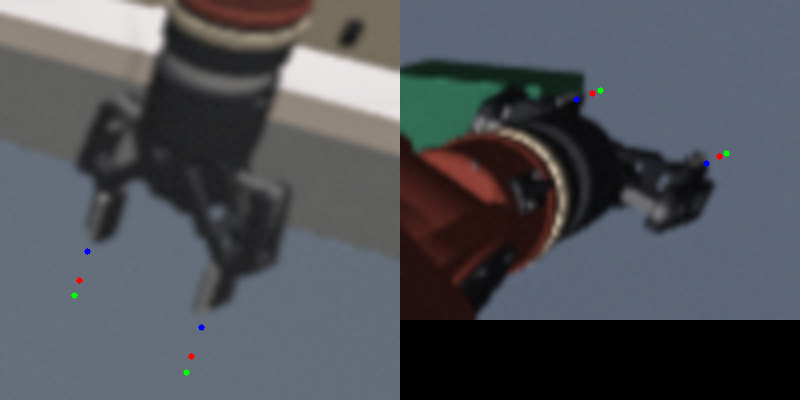

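```bash
python3 - <<'E'
from h import *
c=np.load("scene0.npz");t=np.load("top0.npz")
f=c["frame"][90:160,340:440].copy();g=t["frame"][310:400,270:380].copy()
a=cv2.resize(f,None,fx=4,fy=4,interpolation=cv2.INTER_CUBIC);b=cv2.resize(g,None,fx=3.5,fy=3.5,interpolation=cv2.INTER_CUBIC)
for th in np.linspace(0,2*np.pi,24):
    p=(.095*np.cos(th),.095*np.sin(th),.0)
    u=(proj(c,p)-[340,90])*4;cv2.circle(a,tuple(int(k) for k in u),2,(0,255,0),-1)
    u=(proj(t,p)-[270,310])*3.5;cv2.circle(b,tuple(int(k) for k in u),2,(0,255,0),-1)
o=np.zeros((400,800,3),np.uint8);o[:280,:400]=a;o[:315,400:785]=b;cv2.imwrite("pics/z3.png",o)
for m in(c,t): print(proj(m,(0,0,0)))
E
```

```text
[389.37450703 129.24440934]
[323.47831295 361.33860343]
```

View pics/z3.png

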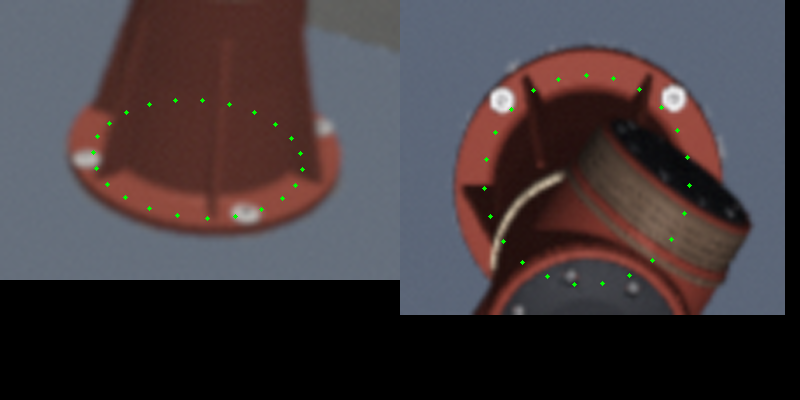

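Call:
move_arm(rows=[0, 0, 0.008, 0, 0, 0, -0.005, 0, 0, 0, 0, 0, -0.005, 0, 0, 0, 0, 0, -0.005, 0, 0, 0, 0, 0, -0.005, 0, 0, 0, 0, 0, 0, 0, 0, 0, 0, 0])

```text
time_s: 4.18
eef_pos: [0.4221, 0.1034, 0.1245]
eef_rot: [[-0.999, 0.052, 0.0], [0.052, 0.999, 0.0], [-0.0, 0.0, -1.0]]
wrist_force: [-0.5, -1.2, 0.3]
width: 0.03
```

```bash
python3 snap.py a2; python3 - <<'E'
from h import *
c=np.load("s_a2.npz");f=c["frame"][120:220,310:420];cv2.imwrite("pics/z4.png",cv2.resize(f,None,fx=6,fy=6,interpolation=cv2.INTER_CUBIC))
E
```

```text
4.275 [0.42155872 0.10346281 0.12443862] [-0.6345417   0.61264903 -0.88785899] (540, 796, 3)
```

View pics/z4.png

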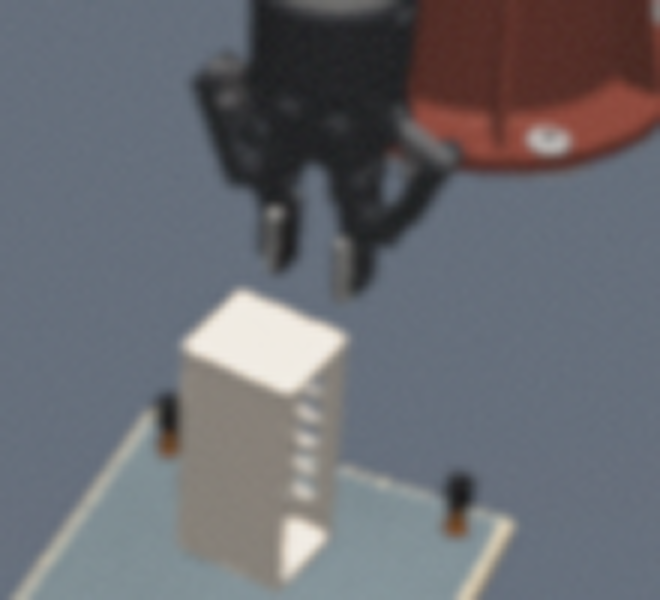

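```bash
python3 - <<'E'
from h import *
from scipy.optimize import least_squares
c=np.load("s_a2.npz")
U=[np.array([310+275/6-.4,120+270/6-.4]),np.array([310+345/6-.4,120+298/6-.4])]
def f(p): return np.concatenate([proj(c,(p[0]+s*p[2]*.052,.1035+s*p[2],p[1]))-u for s,u in((-1,U[0]),(1,U[1]))])
r=least_squares(f,[.43,.13,.02]);print(r.x,r.fun)
for c_ in(.0225,):
  g=least_squares(lambda p:f([p[0],p[1],c_]),[.43,.13]);print(g.x,g.fun)
for x in(.41,.43):print(proj(c,(x,.1035,.12)),np.mean(U,0))
E
```

```text
[0.42199264 0.1535796  0.01935301] [ 0.04188733 -0.0997325  -0.04140381  0.09858126]
[0.42187782 0.15347643] [-0.87030599 -0.48320058  0.92907652  0.5058253 ]
[362.58962381 173.73917111] [361.26666667 166.93333333]
[359.2852732  177.46215118] [361.26666667 166.93333333]
```

Call:
move_arm(rows=[-0.004, 0, 0, 0, 0, 0, -0.004, 0, 0, 0, 0, 0, -0.004, 0, 0, 0, 0, 0, 0, 0, 0, 0, 0, 0])

```text
time_s: 4.78
eef_pos: [0.434, 0.1028, 0.1245]
eef_rot: [[-0.999, 0.053, 0.0], [0.053, 0.999, -0.0], [-0.0, -0.0, -1.0]]
wrist_force: [-0.5, -0.1, 0.5]
width: 0.0302
```

```bash
python3 snap.py a3; python3 - <<'E'
from h import *
c=np.load("s_a3.npz");f=c["frame"][120:220,310:420];cv2.imwrite("pics/z5.png",cv2.resize(f,None,fx=6,fy=6,interpolation=cv2.INTER_CUBIC))
E
```

```text
4.875 [0.43361092 0.10283102 0.12443728] [-0.2761146  -0.08704159  0.47352675] (540, 796, 3)
```

View pics/z5.png

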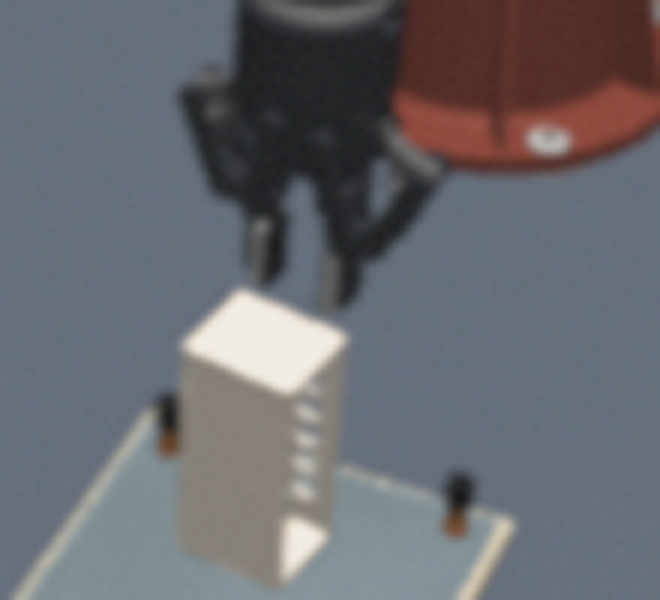

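Call:
move_arm(rows=[0.012, 0, 0, 0, 0, 0, 0.012, 0, 0, 0, 0, 0, 0, 0, 0.012, 0, 0, 0, 0, 0, 0.012, 0, 0, 0, 0, 0, 0, 0, 0, 0])

```text
time_s: 5.5
eef_pos: [0.4089, 0.104, 0.0993]
eef_rot: [[-0.999, 0.052, -0.002], [0.052, 0.999, -0.0], [0.002, -0.0, -1.0]]
wrist_force: [-0.1, 0.0, 0.5]
width: 0.0299
```

```bash
python3 snap.py a4; python3 - <<'E'
from h import *
c=np.load("s_a4.npz");f=c["frame"][120:220,310:420];cv2.imwrite("pics/z6.png",cv2.resize(f,None,fx=6,fy=6,interpolation=cv2.INTER_CUBIC))
E
```

```text
5.6 [0.40969081 0.10407669 0.10022375] [-0.28369516  0.35139486 -0.89337387] (540, 796, 3)
```

View pics/z6.png

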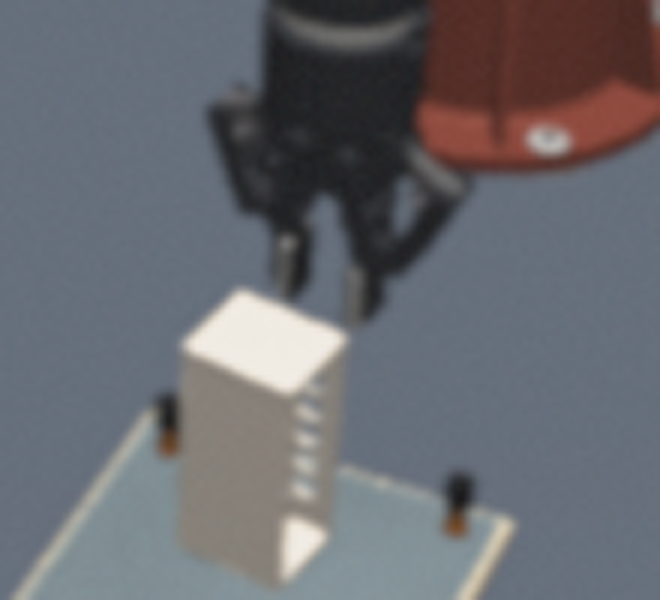

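Call:
move_arm(rows=[-0.006, 0, 0, 0, 0, 0, -0.006, 0, 0, 0, 0, 0, -0.004, 0, 0, 0, 0, 0, -0.004, 0, 0, 0, 0, 0, -0.004, 0, 0, 0, 0, 0, 0, 0, 0, 0, 0, 0])

```text
time_s: 6.35
eef_pos: [0.4339, 0.1028, 0.1005]
eef_rot: [[-0.999, 0.052, -0.0], [0.052, 0.999, -0.0], [0.0, -0.0, -1.0]]
wrist_force: [-1.2, -1.1, 0.1]
width: 0.0302
```

```bash
python3 snap.py a5; python3 - <<'E'
from h import *
c=np.load("s_a5.npz");f=c["frame"][120:220,310:420];cv2.imwrite("pics/z7.png",cv2.resize(f,None,fx=6,fy=6,interpolation=cv2.INTER_CUBIC))
E
```

```text
6.45 [0.43349558 0.10285138 0.10043012] [-0.80974639  0.15033381 -0.83880568] (540, 796, 3)
```

View pics/z7.png

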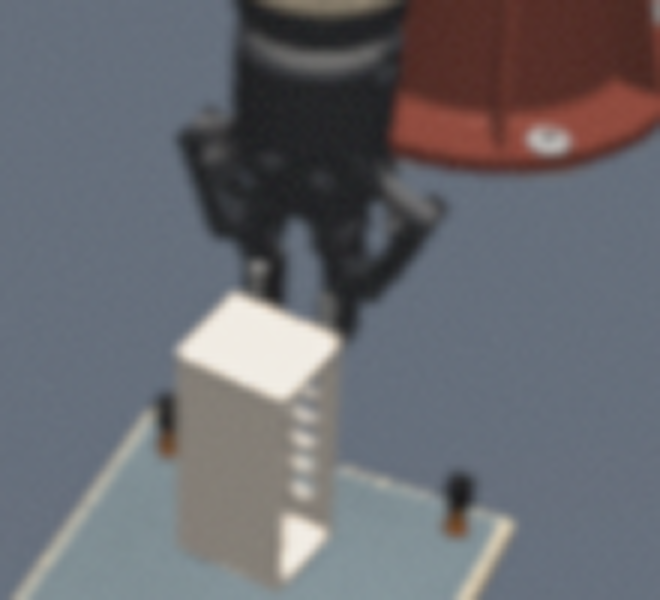

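Call:
move_arm(rows=[-0.005, 0, 0, 0, 0, 0, -0.005, 0, 0, 0, 0, 0, -0.005, 0, 0, 0, 0, 0, -0.005, 0, 0, 0, 0, 0, -0.005, 0, 0, 0, 0, 0, -0.005, 0, 0, 0, 0, 0, 0, 0, 0, 0, 0, 0])

```text
time_s: 7.32
eef_pos: [0.4641, 0.1013, 0.1005]
eef_rot: [[-0.999, 0.052, 0.0], [0.052, 0.999, 0.0], [-0.0, 0.0, -1.0]]
wrist_force: [0.3, 0.0, 0.2]
width: 0.03
```

```bash
python3 snap.py a6
```

```text
7.425 [0.46349447 0.10127247 0.1004193 ] [ 0.21113482 -0.21456611 -0.70158486] (540, 796, 3)
```

View pics/a6.png

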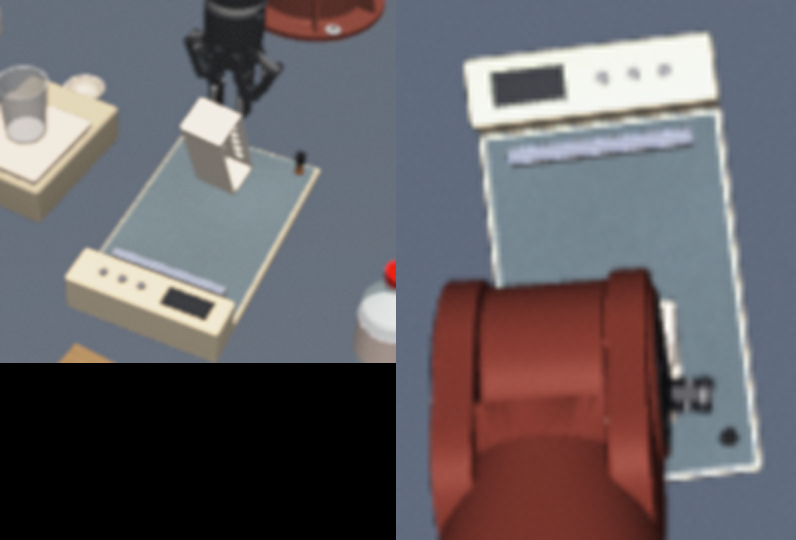

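Tilting cleanly about its base edge (top at about (212,118) in the scene crop); continue past the balance point.

Call:
move_arm(rows=[-0.005, 0, 0, 0, 0, 0, -0.005, 0, 0, 0, 0, 0, -0.005, 0, 0, 0, 0, 0, -0.005, 0, 0, 0, 0, 0, 0, 0, 0, 0, 0, 0, 0, 0, 0, 0, 0, 0, 0, 0, 0, 0, 0, 0])

```text
time_s: 8.3
eef_pos: [0.4834, 0.1002, 0.1005]
eef_rot: [[-0.999, 0.052, -0.0], [0.052, 0.999, 0.0], [0.0, 0.0, -1.0]]
wrist_force: [0.1, 0.2, 0.6]
width: 0.0302
```

```bash
python3 snap.py a7
```

```text
8.4 [0.48348352 0.10025762 0.10053482] [-0.25075716 -0.08425394  0.09130087] (540, 796, 3)
```

View pics/a7.png

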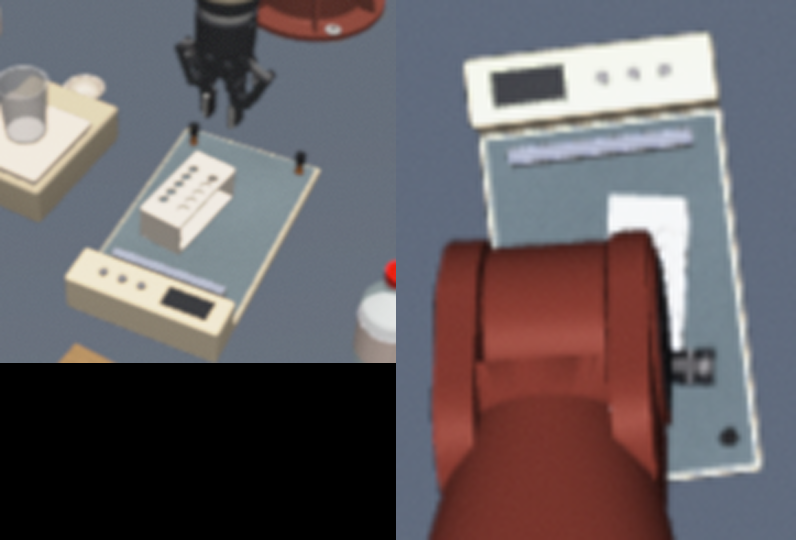

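```bash
python3 - <<'E'
from h import *
c=np.load("s_a7.npz");f=c["frame"][190:265,300:370];cv2.imwrite("pics/z8.png",cv2.resize(f,None,fx=8,fy=8,interpolation=cv2.INTER_CUBIC))
E
```

```text
(no output)
```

View pics/z8.png

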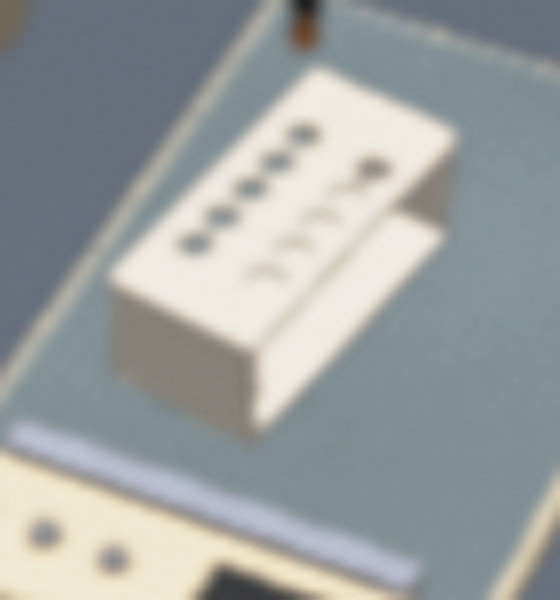

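```bash
cat > fit.py <<'E'
from h import *
from scipy.optimize import least_squares
B=[0.5594,0.1217,0.1027]
def w(p,q):
    c,s_=np.cos(p[2]),np.sin(p[2]); return np.array([p[0]+c*q[0]-s_*q[1],p[1]+s_*q[0]+c*q[1],q[2]])
def fit(obs,x0):
    r=least_squares(lambda p:np.concatenate([proj(c,w(p,q))-uv for c,uv,q in obs]),x0);R=r.x
    d=R[:2]-B[:2];c,s_=np.cos(B[2]),np.sin(B[2])
    print("rack foot",R.round(4),"head",w(R,(.13,0,0))[:2].round(4),"res",r.fun.reshape(-1,2).round(1).tolist())
    for q in((0,0,0),(.13,.03,0),(.13,-.03,0)):
        d=w(R,q)[:2]-B[:2];print("bed frame",q,(c*d[0]+s_*d[1]).round(4),(-s_*d[0]+c*d[1]).round(4))
    print("yaw rel",R[2]-B[2])
FN,FP,HN,HP=(0,-.03,.065),(0,.03,.065),(.13,-.03,.065),(.13,.03,.065)
HNb,HPb=(.13,-.03,.015),(.13,.03,.015)
E
python3 - <<'E'
from fit import *
c=np.load("s_a7.npz");s=lambda u,v:np.array([300+u/8-.45,190+v/8-.45])
fit([(c,s(315,65),FN),(c,s(457,135),FP),(c,s(110,278),HN),(c,s(258,350),HP),(c,s(115,375),HNb),(c,s(255,437),HPb)],[.48,.1,0])
E
```

```text
rack foot [ 0.4852  0.0989 -0.0409] head [0.6151 0.0936] res [[0.1, 0.3], [-0.1, -0.6], [0.3, -0.4], [-0.1, -0.5], [-0.2, 0.0], [-0.0, 1.2]]
bed frame (0, 0, 0) -0.0761 -0.015
bed frame (0.13, 0.03, 0) 0.0568 -0.004
bed frame (0.13, -0.03, 0) 0.0482 -0.0633
yaw rel -0.1436041269711483
```

Call:
move_arm(rows=[0, 0, 0, 0, 0, -4.45, 0, 0, 0, 0, 0, -4.45, 0.0172, -0.0022, 0, 0, 0, 0, 0.0172, -0.0022, 0, 0, 0, 0, 0, 0, 0, 0, 0, 0, 0, 0, 0.0175, 0, 0, 0, 0, 0, 0.0175, 0, 0, 0, 0, 0, 0.0175, 0, 0, 0, 0, 0, 0.0175, 0, 0, 0, 0, 0, 0, 0, 0, 0])

```text
time_s: 9.65
eef_pos: [0.4496, 0.0924, 0.0297]
eef_rot: [[-0.995, -0.103, -0.002], [-0.103, 0.995, -0.0], [0.002, 0.0, -1.0]]
wrist_force: [-0.7, -0.7, 0.0]
width: 0.0301
```

```bash
python3 snap.py a8; python3 - <<'E'
from h import *
c=np.load("s_a8.npz");f=c["frame"][155:265,295:395];cv2.imwrite("pics/z9.png",cv2.resize(f,None,fx=5.4,fy=5.4,interpolation=cv2.INTER_CUBIC))
E
```

```text
9.75 [0.45048909 0.09241292 0.03087296] [-0.54333219 -0.5137337   0.50438898] (540, 796, 3)
```

View pics/z9.png

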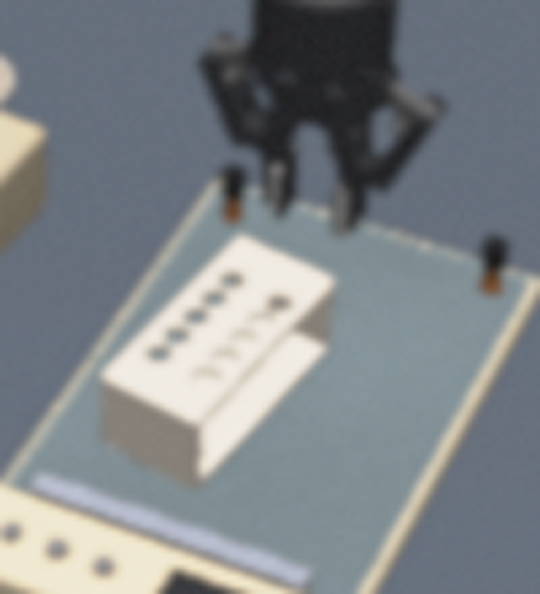

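Call:
move_arm(rows=[0, 0, 0.008, 0, 0, 0, 0, 0, 0.008, 0, 0, 0, 0, 0, 0.008, 0, 0, 0, 0, 0, 0, 0, 0, 0])

```text
time_s: 10.25
eef_pos: [0.4492, 0.0923, 0.0058]
eef_rot: [[-0.995, -0.103, -0.001], [-0.103, 0.995, -0.0], [0.001, 0.0, -1.0]]
wrist_force: [-0.0, -0.8, 0.3]
width: 0.0301
```

```bash
python3 snap.py a9; python3 - <<'E'
from h import *
c=np.load("s_a9.npz");f=c["frame"][155:265,295:395];cv2.imwrite("pics/z10.png",cv2.resize(f,None,fx=5.4,fy=5.4,interpolation=cv2.INTER_CUBIC))
E
```

```text
10.35 [0.44974866 0.09231699 0.0064244 ] [-0.42771603  0.24598735 -0.44879181] (540, 796, 3)
```

View pics/z10.png

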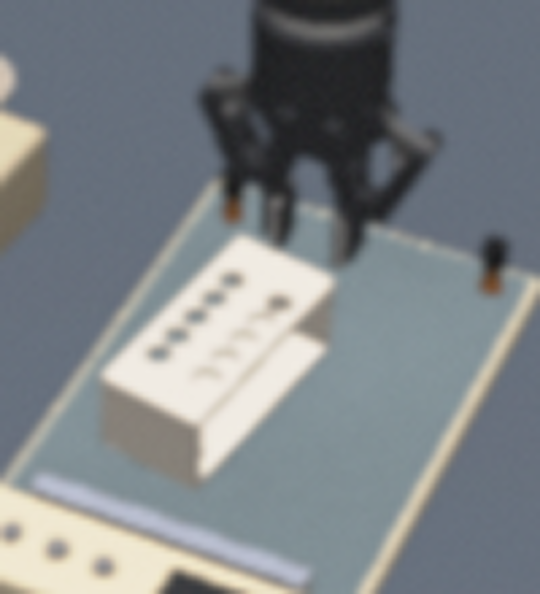

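Call:
move_arm(rows=[-0.005, 0, 0, 0, 0, 0, -0.005, 0, 0, 0, 0, 0, -0.005, 0, 0, 0, 0, 0, -0.005, 0, 0, 0, 0, 0, -0.005, 0, 0, 0, 0, 0, -0.005, 0, 0, 0, 0, 0, -0.005, 0, 0, 0, 0, 0, -0.005, 0, 0, 0, 0, 0, -0.005, 0, 0, 0, 0, 0, 0, 0, 0, 0, 0, 0])

```text
time_s: 11.6
eef_pos: [0.4953, 0.097, 0.0065]
eef_rot: [[-0.995, -0.103, 0.001], [-0.103, 0.995, 0.0], [-0.001, -0.0, -1.0]]
wrist_force: [0.0, -0.1, 0.4]
width: 0.0303
```

```bash
python3 snap.py b1; python3 - <<'E'
from h import *
c=np.load("s_b1.npz");f=c["frame"][165:275,285:385];cv2.imwrite("pics/z11.png",cv2.resize(f,None,fx=5.4,fy=5.4,interpolation=cv2.INTER_CUBIC))
E
```

```text
11.7 [0.49476641 0.09697092 0.00653284] [ 0.80013602 -0.17874694 -1.06123896] (540, 796, 3)
```

View pics/z11.png

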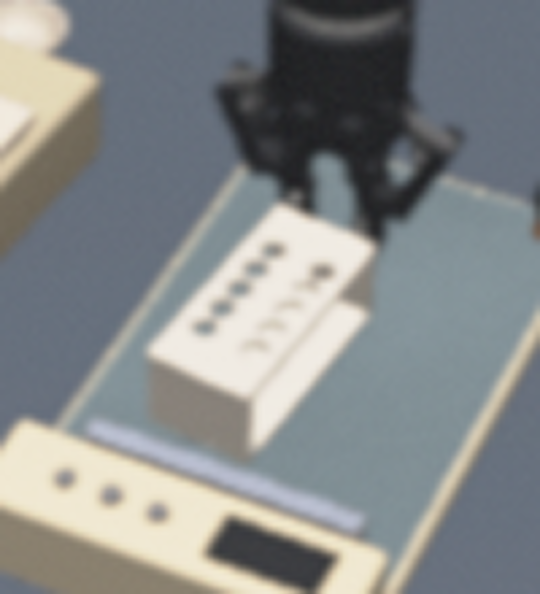

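```bash
python3 - <<'E'
from fit import *
c=np.load("s_b1.npz");s=lambda u,v:np.array([285+u/5.4-.4,165+v/5.4-.4])
fit([(c,s(283,203),FN),(c,s(377,247),FP),(c,s(147,353),HN),(c,s(250,402),HP),(c,s(152,420),HNb),(c,s(250,458),HPb)],[.5,.1,0])
e=robot.sense()["eef_pos"];d=e[:2]-B[:2];print(np.cos(B[2])*d[0]+np.sin(B[2])*d[1])
E
```

```text
rack foot [ 0.5045  0.1029 -0.0039] head [0.6345 0.1024] res [[-0.4, 0.2], [0.3, -0.3], [0.4, -0.3], [0.1, -0.8], [-0.3, -0.2], [-0.2, 1.4]]
bed frame (0, 0, 0) -0.0565 -0.013
bed frame (0.13, 0.03, 0) 0.076 0.003
bed frame (0.13, -0.03, 0) 0.0696 -0.0567
yaw rel -0.10658597623059837
-0.06682825068940278
```

Call:
move_arm(rows=[-0.004, 0, 0, 0, 0, 0, -0.004, 0, 0, 0, 0, 0, -0.004, 0, 0, 0, 0, 0, -0.004, 0, 0, 0, 0, 0, -0.003, 0, 0, 0, 0, 0, -0.002, 0, 0, 0, 0, 0, 0, 0, 0, 0, 0, 0])

```text
time_s: 12.58
eef_pos: [0.5158, 0.0992, 0.0065]
eef_rot: [[-0.995, -0.103, 0.0], [-0.103, 0.995, 0.0], [-0.0, 0.0, -1.0]]
wrist_force: [-0.5, -0.6, -0.2]
width: 0.03
```

```bash
python3 snap.py b2; python3 - <<'E'
from h import *
c=np.load("s_b2.npz");f=c["frame"][165:275,285:385];cv2.imwrite("pics/z12.png",cv2.resize(f,None,fx=5.4,fy=5.4,interpolation=cv2.INTER_CUBIC))
E
```

```text
12.675 [0.51563649 0.09915176 0.00653964] [-0.05667276  0.39641331  0.29444352] (540, 796, 3)
```

View pics/z12.png

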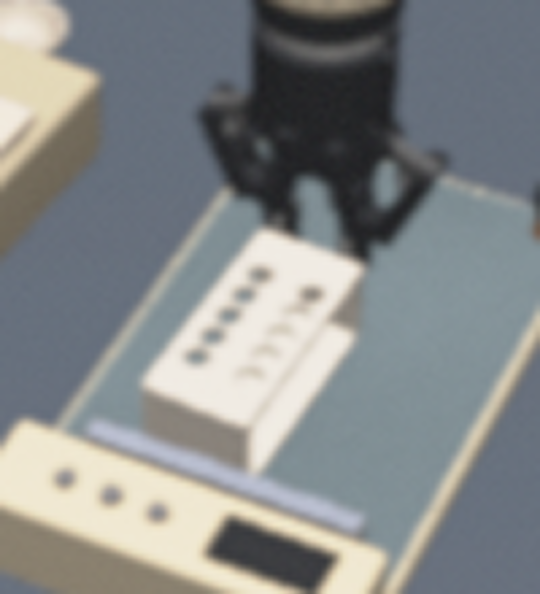

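Call:
move_arm(rows=[-0.002, 0, 0, 0, 0, 0, -0.002, 0, 0, 0, 0, 0, -0.002, 0, 0, 0, 0, 0, 0, 0, 0, 0, 0, 0])

```text
time_s: 13.18
eef_pos: [0.5204, 0.0995, 0.0063]
eef_rot: [[-0.995, -0.103, -0.002], [-0.103, 0.995, -0.0], [0.002, -0.0, -1.0]]
wrist_force: [-4.6, -1.1, 4.0]
width: 0.0297
```

```bash
python3 snap.py b3; python3 - <<'E'
from h import *
c=np.load("s_b3.npz");f=c["frame"][165:275,285:385];cv2.imwrite("pics/z13.png",cv2.resize(f,None,fx=5.4,fy=5.4,interpolation=cv2.INTER_CUBIC))
E
```

```text
13.275 [0.52041753 0.09951414 0.00630754] [-5.62390863 -2.65112217  3.28973536] (540, 796, 3)
```

View pics/z13.png

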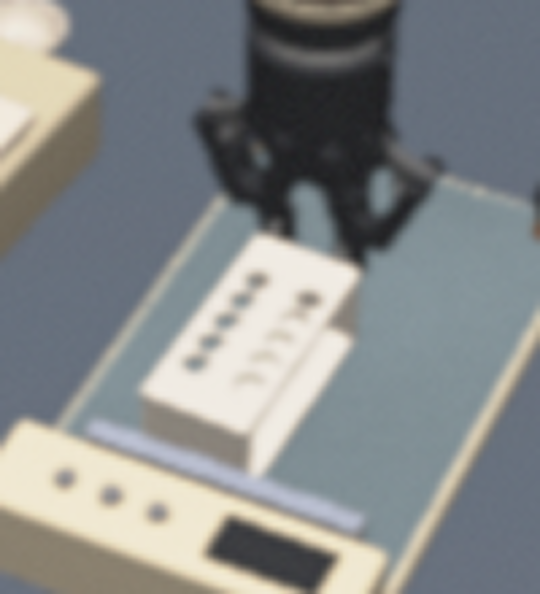

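Call:
move_arm(rows=[-0.0015, 0, 0, 0, 0, 0, -0.0015, 0, 0, 0, 0, 0, 0, 0, 0, 0, 0, 0])

```text
time_s: 13.65
eef_pos: [0.5204, 0.0993, 0.0058]
eef_rot: [[-0.995, -0.102, -0.007], [-0.102, 0.995, -0.002], [0.007, -0.001, -1.0]]
wrist_force: [-14.8, -3.9, 10.0]
width: 0.0303
```

```bash
python3 snap.py b4; python3 - <<'E'
from h import *
c=np.load("s_b4.npz");f=c["frame"][195:270,300:365];cv2.imwrite("pics/z14.png",cv2.resize(f,None,fx=8,fy=8,interpolation=cv2.INTER_CUBIC))
E
```

```text
13.75 [0.52040663 0.09933395 0.00582498] [-14.81154546  -3.49935425  10.00741722] (540, 796, 3)
```

View pics/z14.png

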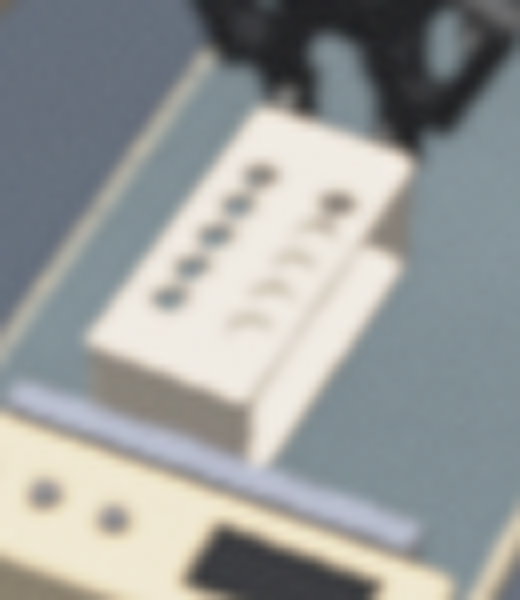

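Call:
move_arm(rows=[0.003, 0, 0, 0, 0, 0, 0.004, 0, 0, 0, 0, 0, 0.008, 0, 0, 0, 0, 0, 0.012, 0, 0, 0, 0, 0, 0, 0, -0.03, 0, 0, 0, 0, 0, -0.04, 0, 0, 0, 0, 0, -0.04, 0, 0, 0, 0, 0, -0.04, 0, 0, 0, 0.02, 0.03, 0, 0, 0, 0, 0.02, 0.03, 0, 0, 0, 0, 0.02, 0.03, 0, 0, 0, 0, 0.02, 0.03, 0, 0, 0, 0, 0.02, 0.03, 0, 0, 0, 0, 0.02, 0.03, 0, 0, 0, 0, 0.01, 0.03, 0, 0, 0, 0, 0, 0.03, 0, 0, 0, 0, 0, 0, 0, 0, 0, 0])

```text
time_s: 15.88
eef_pos: [0.3428, 0.3238, 0.1564]
eef_rot: [[-0.994, -0.105, 0.0], [-0.105, 0.994, 0.0], [-0.0, 0.0, -1.0]]
wrist_force: [0.0, -0.1, -1.0]
width: 0.0297
```

```bash
python3 snap.py c1; python3 - <<'E'
from h import *
c=np.load("s_c1.npz");f=c["frame"][190:280,290:380];a=cv2.resize(f,None,fx=6,fy=6,interpolation=cv2.INTER_CUBIC);cv2.imwrite("pics/z15.png",a)
c=np.load("t_c1.npz");f=c["frame"][140:230,240:330];a=cv2.resize(f,None,fx=6,fy=6,interpolation=cv2.INTER_CUBIC);cv2.imwrite("pics/z16.png",a)
E
```

```text
15.975 [0.34305466 0.32216939 0.1563151 ] [-0.68185404 -0.81954004 -0.1610274 ] (540, 796, 3)
```

View pics/z15.png

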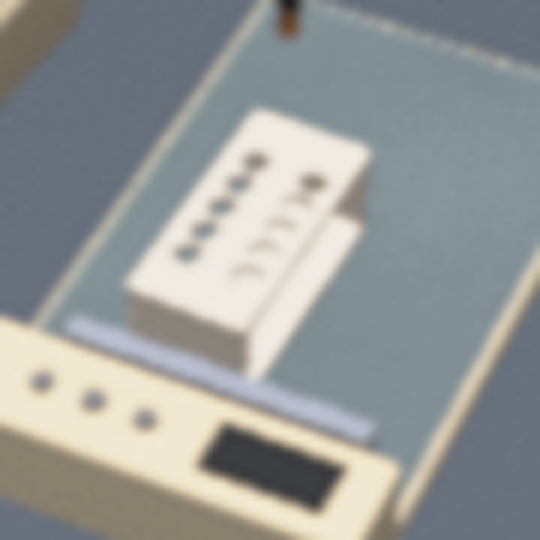

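View pics/z16.png

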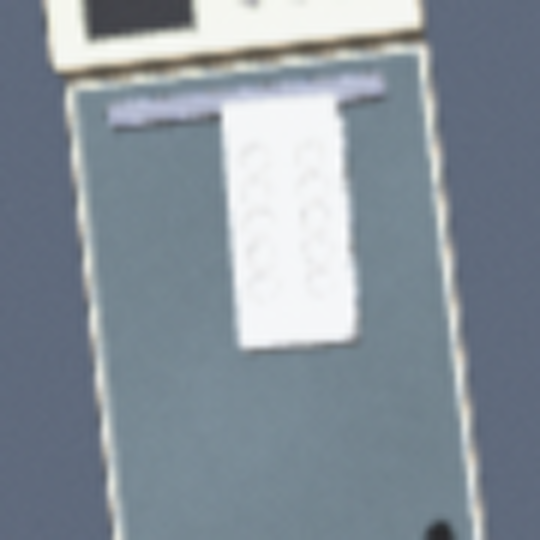

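```bash
python3 - <<'E'
from fit import *
c=np.load("s_c1.npz");s=lambda u,v:np.array([290+u/6-.42,190+v/6-.42])
t=np.load("t_c1.npz");tt=lambda u,v:np.array([240+u/6-.42,140+v/6-.42])
S=[(c,s(258,105),FN),(c,s(372,150),FP),(c,s(125,288),HN),(c,s(250,332),HP)]
T=[(t,tt(238,349),FP),(t,tt(357,340),FN),(t,tt(220,102),HP),(t,tt(338,95),HN)]
for o in(S,T,S+T): fit(o,[.52,.1,.1])
# edges, subpixel from averaged top frames
F=np.mean([robot.capture("top")["frame"].astype(float).mean(2) for _ in range(4)],0).astype(np.float32)
U=cv2.resize(F,None,fx=4,fy=4,interpolation=cv2.INTER_CUBIC)
g=U
def edge(z,y0,y1,lx,ly,thr,n=40,span=.012):
    pass
# profile along bed-frame lines: find rack side edges at z=.065 and foot edge
from scipy.ndimage import map_coordinates
def samp(pts): 
    uv=np.array([proj(t,p) for p in pts]); return map_coordinates(F,[uv[:,1],uv[:,0]],order=1)
R=[.52,.105,.1027]
def loc(ax,fixed,rng):
    out=[]
    for f in fixed:
        v=np.linspace(*rng,80); pts=[w(B,(a,f,.065) if ax==0 else (f,a,.065)) for a in v]
        pr=samp(pts); gd=np.abs(np.gradient(cv2.GaussianBlur(pr.reshape(1,-1).astype(np.float32),(9,1),0).ravel())); 
        k=np.sum(gd**2*v)/np.sum(gd**2); out.append(k)
    p=np.polyfit(fixed,out,1); print(ax,p.round(4),"rms",np.std(np.array(out)-np.polyval(p,fixed)).round(5)); 
loc(0,np.linspace(-.035,.005,15),(-.05,-.01))
loc(1,np.linspace(-.02,.08,25),(.0,.04))
# bed edge left
for zz in(.015,):
    pass
E
```

```text
rack foot [0.528  0.1041 0.0812] head [0.6575 0.1147] res [[-0.2, 0.7], [-0.1, -0.1], [0.6, -0.4], [-0.3, -0.1]]
bed frame (0, 0, 0) -0.0331 -0.0142
bed frame (0.13, 0.03, 0) 0.0975 0.013
bed frame (0.13, -0.03, 0) 0.0963 -0.047
yaw rel -0.02153309100015366
rack foot [0.531  0.1032 0.0675] head [0.6607 0.1119] res [[0.4, -0.2], [-0.5, -0.2], [0.5, 0.3], [-0.4, 0.1]]
bed frame (0, 0, 0) -0.0302 -0.0155
bed frame (0.13, 0.03, 0) 0.1008 0.0099
bed frame (0.13, -0.03, 0) 0.0987 -0.0501
yaw rel -0.03522850491122352
rack foot [0.5295 0.1039 0.0752] head [0.6591 0.1137] res [[-0.5, 1.0], [-0.5, 0.3], [-0.0, -0.2], [-1.0, 0.1], [0.2, 0.3], [-0.8, 0.2], [-0.0, 0.9], [-0.9, 0.5]]
bed frame (0, 0, 0) -0.0316 -0.0147
bed frame (0.13, 0.03, 0) 0.0992 0.0118
bed frame (0.13, -0.03, 0) 0.0975 -0.0482
yaw rel -0.02751609619280411
0 [ 0.0251 -0.0301] rms 0.00014
1 [-0.0301  0.0147] rms 0.00015
```

Call:
move_arm(rows=[-0.0156, -0.0315, 0, 0, 0, 0, -0.0156, -0.0315, 0, 0, 0, 0, -0.0156, -0.0315, 0, 0, 0, 0, -0.0156, -0.0315, 0, 0, 0, 0, -0.0156, -0.0315, 0, 0, 0, 0, -0.0156, -0.0315, 0, 0, 0, 0, -0.0156, -0.0315, 0, 0, 0, 0, -0.0156, -0.0315, 0, 0, 0, 0, 0, 0, 0, 0, 0, 0, 0, 0, 0, 0, 0, 0], grip=0.0)

```text
time_s: 17.42
eef_pos: [0.4931, 0.0847, 0.1564]
eef_rot: [[-0.995, -0.102, -0.001], [-0.102, 0.995, 0.0], [0.001, 0.0, -1.0]]
wrist_force: [-0.6, -0.6, -0.6]
width: 0.0004
```

Call:
move_arm(rows=[0, 0, 0.03, 0, 0, 0, 0, 0, 0.03, 0, 0, 0, 0, 0, 0.03, 0, 0, 0, 0, 0, 0.03, 0, 0, 0, 0, 0, 0, 0, 0, 0])

```text
time_s: 18.05
eef_pos: [0.4912, 0.0855, 0.0351]
eef_rot: [[-0.995, -0.104, -0.004], [-0.104, 0.995, 0.0], [0.004, 0.001, -1.0]]
wrist_force: [0.2, -0.2, 0.3]
width: -0.0002
```

```bash
python3 snap.py d1; python3 - <<'E'
from h import *
c=np.load("s_d1.npz");f=c["frame"][160:270,290:390];a=cv2.resize(f,None,fx=5.4,fy=5.4,interpolation=cv2.INTER_CUBIC);cv2.imwrite("pics/z17.png",a)
E
```

```text
18.15 [0.49357184 0.085328   0.03726517] [0.83929731 0.22707336 0.55923946] (540, 796, 3)
```

View pics/z17.png

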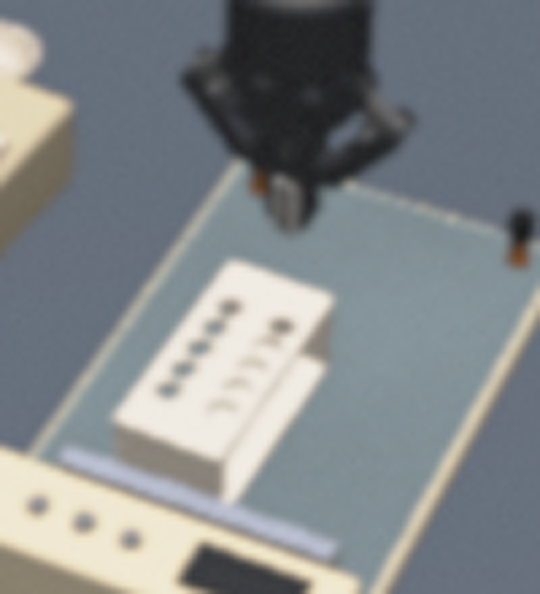

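Call:
move_arm(rows=[0, 0, 0.013, 0, 0, 0, 0, 0, 0.013, 0, 0, 0, -0.005, 0, 0, 0, 0, 0, -0.005, 0, 0, 0, 0, 0, -0.005, 0, 0, 0, 0, 0, -0.004, 0, 0, 0, 0, 0, 0, 0, 0, 0, 0, 0])

```text
time_s: 19.02
eef_pos: [0.513, 0.0868, 0.0106]
eef_rot: [[-0.995, -0.103, 0.0], [-0.103, 0.995, 0.0], [-0.0, -0.0, -1.0]]
wrist_force: [-1.0, 0.1, 0.0]
width: 0.0
```

```bash
python3 snap.py d2; python3 - <<'E'
from h import *
c=np.load("s_d2.npz");f=c["frame"][160:270,290:390];a=cv2.resize(f,None,fx=5.4,fy=5.4,interpolation=cv2.INTER_CUBIC);cv2.imwrite("pics/z18.png",a)
E
```

```text
19.125 [0.51245026 0.08672401 0.01050603] [ 0.59042412 -0.15595394 -0.30039869] (540, 796, 3)
```

View pics/z18.png

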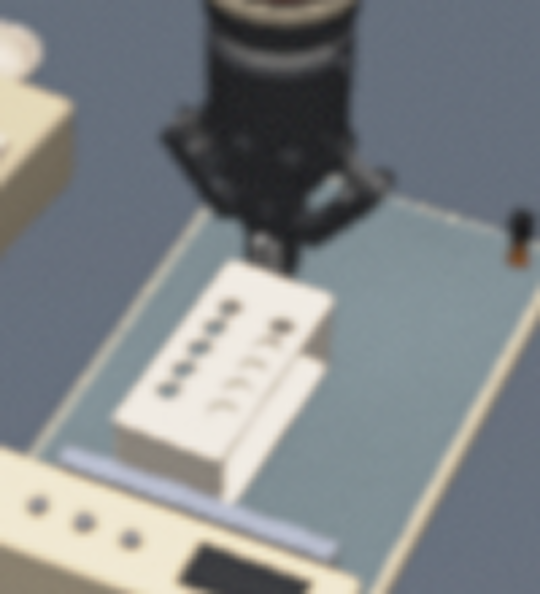

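Call:
move_arm(rows=[-0.002, 0, 0, 0, 0, 0, -0.002, 0, 0, 0, 0, 0, -0.002, 0, 0, 0, 0, 0, 0, 0, 0, 0, 0, 0])

```text
time_s: 19.62
eef_pos: [0.5187, 0.0874, 0.0105]
eef_rot: [[-0.995, -0.103, 0.0], [-0.103, 0.995, 0.0], [-0.0, -0.0, -1.0]]
wrist_force: [0.5, -0.7, 1.7]
width: 0.0002
```

Call:
move_arm(rows=[-0.0015, 0, 0, 0, 0, 0, -0.0015, 0, 0, 0, 0, 0, 0, 0, 0, 0, 0, 0])

```text
time_s: 20.0
eef_pos: [0.5216, 0.0877, 0.0105]
eef_rot: [[-0.995, -0.103, -0.0], [-0.103, 0.995, 0.0], [0.0, 0.0, -1.0]]
wrist_force: [-0.4, 0.7, 0.1]
width: -0.0001
```

Call:
move_arm(rows=[-0.001, 0, 0, 0, 0, 0, -0.001, 0, 0, 0, 0, 0, 0, 0, 0, 0, 0, 0])

```text
time_s: 20.38
eef_pos: [0.5218, 0.0876, 0.0102]
eef_rot: [[-0.995, -0.103, -0.003], [-0.103, 0.995, -0.001], [0.003, -0.0, -1.0]]
wrist_force: [-5.9, -1.1, 3.8]
width: -0.0004
```

Call:
move_arm(rows=[-0.001, 0, 0, 0, 0, 0, -0.001, 0, 0, 0, 0, 0, 0, 0, 0, 0, 0, 0])

```text
time_s: 20.75
eef_pos: [0.5218, 0.0875, 0.0099]
eef_rot: [[-0.995, -0.102, -0.006], [-0.102, 0.995, -0.001], [0.006, -0.001, -1.0]]
wrist_force: [-12.3, -3.0, 8.6]
width: -0.0001
```

Call:
move_arm(rows=[0.003, 0, 0, 0, 0, 0, 0.004, 0, 0, 0, 0, 0, 0.008, 0, 0, 0, 0, 0, 0.012, 0, 0, 0, 0, 0, 0, 0, -0.03, 0, 0, 0, 0, 0, -0.04, 0, 0, 0, 0, 0, -0.04, 0, 0, 0, 0, 0, -0.04, 0, 0, 0, 0.02, 0.03, 0, 0, 0, 0, 0.02, 0.03, 0, 0, 0, 0, 0.02, 0.03, 0, 0, 0, 0, 0.02, 0.03, 0, 0, 0, 0, 0.02, 0.03, 0, 0, 0, 0, 0.02, 0.03, 0, 0, 0, 0, 0.01, 0.03, 0, 0, 0, 0, 0, 0.03, 0, 0, 0, 0, 0, 0, 0, 0, 0, 0])

```text
time_s: 22.88
eef_pos: [0.3438, 0.3117, 0.1604]
eef_rot: [[-0.994, -0.105, 0.0], [-0.105, 0.994, 0.0], [-0.0, 0.0, -1.0]]
wrist_force: [0.5, -0.6, 0.0]
width: -0.0001
```

```bash
python3 snap.py e1; cat > yaw.py <<'E'
import sys
from fit import *
from scipy.ndimage import map_coordinates
t=np.load(sys.argv[1])
F=np.mean([robot.capture("top")["frame"].astype(float).mean(2) for _ in range(4)],0).astype(np.float32)
def loc(ax,fixed,rng,z,name):
    out=[]
    for f in fixed:
        v=np.linspace(*rng,80); uv=np.array([proj(t,w(B,(a,f,z) if ax==0 else (f,a,z))) for a in v])
        pr=map_coordinates(F,[uv[:,1],uv[:,0]],order=1); gd=np.abs(np.gradient(cv2.GaussianBlur(pr.reshape(1,-1).astype(np.float32),(9,1),0).ravel()))
        out.append(np.sum(gd**2*v)/np.sum(gd**2))
    p=np.polyfit(fixed,out,1); print(name,p.round(4),"rms",np.std(np.array(out)-np.polyval(p,fixed)).round(5))
loc(0,np.linspace(-.035,.005,15),(-.05,-.01),.065,"foot edge")
loc(1,np.linspace(-.02,.08,25),(.0,.04),.065,"+y side")
loc(1,np.linspace(-.02,.08,25),(-.065,-.03),.065,"-y side")
loc(1,np.linspace(-.1,.08,25),(.085,.115),.015,"plate +y")
loc(1,np.linspace(-.1,.08,25),(-.115,-.085),.015,"plate -y")
loc(0,np.linspace(-.085,.09,25),(-.185,-.155),.015,"plate near")
loc(0,np.linspace(.025,.07,25),(.09,.105),.037,"bar left")
E
python3 yaw.py t_e1.npz;  python3 - <<'E'
from h import *
c=np.load("t_e1.npz");f=c["frame"][140:230,240:330];a=cv2.resize(f,None,fx=6,fy=6,interpolation=cv2.INTER_CUBIC);cv2.imwrite("pics/z19.png",a)
c=np.load("s_e1.npz");f=c["frame"][190:280,290:380];a=cv2.resize(f,None,fx=6,fy=6,interpolation=cv2.INTER_CUBIC);cv2.imwrite("pics/z20.png",a)
E
```

```text
22.975 [0.34406411 0.31017433 0.16029046] [ 0.65345061 -0.47444471  0.15238571] (540, 796, 3)
foot edge [ 0.0218 -0.0301] rms 0.00018
+y side [-0.0268  0.0145] rms 0.00019
-y side [-0.0309 -0.049 ] rms 0.00054
plate +y [0.0032 0.0982] rms 0.00048
plate -y [ 0.0035 -0.0983] rms 0.0005
plate near [-0.001  -0.1674] rms 0.00053
bar left [-0.004   0.1006] rms 0.00042
```

View pics/z19.png

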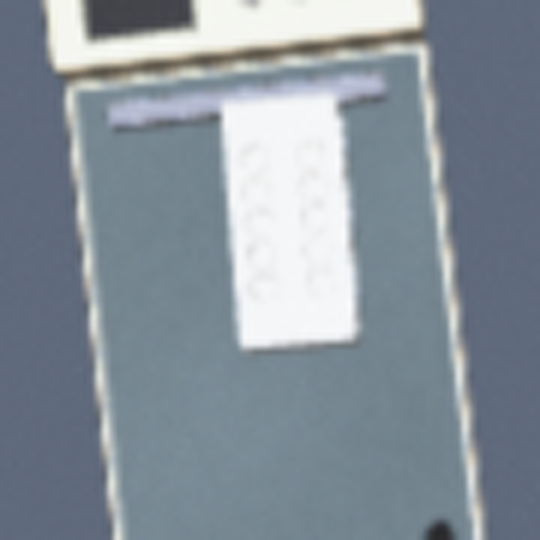

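View pics/z20.png

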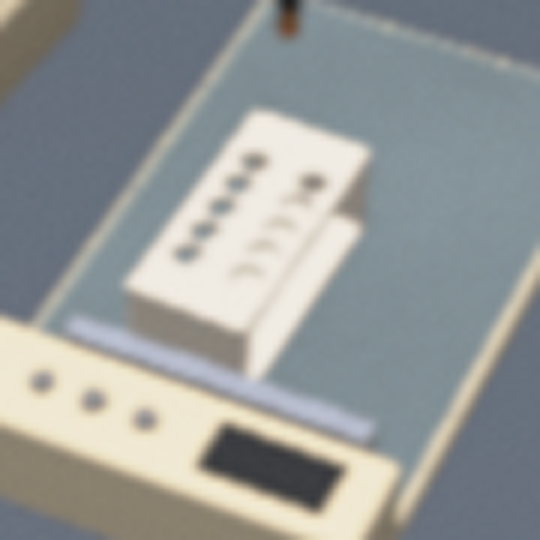

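```bash
cat > yaw2.py <<'E'
from fit import *
from scipy.ndimage import map_coordinates
def run(cam):
    cs=[robot.capture(cam) for _ in range(4)]; t=cs[0]
    F=np.mean([c["frame"].astype(float).mean(2) for c in cs],0).astype(np.float32)
    def loc(ax,fixed,rng,z,name):
        out=[]
        for f in fixed:
            v=np.linspace(*rng,80); uv=np.array([proj(t,w(B,(a,f,z) if ax==0 else (f,a,z))) for a in v])
            pr=map_coordinates(F,[uv[:,1],uv[:,0]],order=1); gd=np.abs(np.gradient(cv2.GaussianBlur(pr.reshape(1,-1).astype(np.float32),(9,1),0).ravel()))
            k=np.argmax(gd); sl=slice(max(0,k-12),k+13); out.append(np.sum(gd[sl]**2*v[sl])/np.sum(gd[sl]**2))
        out=np.array(out);fixed=np.array(fixed)
        p=np.polyfit(fixed,out,1); r=out-np.polyval(p,fixed); m=np.abs(r)<2*r.std()+1e-4; p=np.polyfit(fixed[m],out[m],1)
        print(cam,name,"slope",p[0].round(4),"at mid",np.polyval(p,fixed.mean()).round(4),"rms",np.std(out[m]-np.polyval(p,fixed[m])).round(5))
    loc(0,np.linspace(-.037,.005,25),(-.05,-.015),.065,"foot edge")
    if cam=="scene": loc(0,np.linspace(-.037,.005,25),(.085,.115),.065,"head edge")
    loc(1,np.linspace(-.02,.085,35),(.0,.03) ,.065,"+y side")
    loc(1,np.linspace(-.02,.085,35),(-.065,-.03),.065,"-y side")
    loc(1,np.linspace(-.1,.08,35),(.085,.115),.015,"plate +y")
    loc(1,np.linspace(-.1,.08,35),(-.115,-.085),.015,"plate -y")
    loc(0,np.linspace(-.085,.09,35),(-.185,-.155),.015,"plate near")
    loc(0,np.linspace(.025,.07,25),(.092,.105),.037,"bar near-top edge, left")
    if cam=="top": loc(0,np.linspace(-.07,.07,35),(.102,.118),.037,"bar back edge")
run("top");run("scene")
E
python3 yaw2.py
```

```text
top foot edge slope 0.0231 at mid -0.0304 rms 0.00022
top +y side slope -0.0268 at mid 0.0136 rms 0.00021
top -y side slope -0.0319 at mid -0.05 rms 0.00054
top plate +y slope 0.004 at mid 0.0995 rms 0.00084
top plate -y slope -0.0022 at mid -0.0978 rms 0.00237
top plate near slope -0.0047 at mid -0.1696 rms 0.00062
top bar near-top edge, left slope -0.0131 at mid 0.1003 rms 0.00069
top bar back edge slope -0.0261 at mid 0.1084 rms 0.0041
scene foot edge slope 0.031 at mid -0.0342 rms 0.00015
scene head edge slope 0.0328 at mid 0.099 rms 0.00018
scene +y side slope 0.1558 at mid 0.0241 rms 0.00357
scene -y side slope -0.026 at mid -0.0479 rms 0.00012
scene plate +y slope 0.0026 at mid 0.1025 rms 7e-05
scene plate -y slope 0.0051 at mid -0.1003 rms 0.00011
scene plate near slope -0.0062 at mid -0.1725 rms 0.00199
scene bar near-top edge, left slope -0.0025 at mid 0.0988 rms 0.00046
```

```bash
python3 -c "
from h import *
s=robot.sense();print(s['q'].round(3),s['time_s'],s['eef_pos'])"
```

```text
[ 0.576  0.206 -0.382  0.982  0.     0.473] 23.575 [0.34467483 0.31060551 0.16049876]
```

Call:
move_arm(rows=[0, 0, 0, 0, 0, 10, 0, 0, 0, 0, 0, 10, 0, 0, 0, 0, 0, 10, 0, 0, 0, 0, 0, 10, 0, 0, 0, 0, 0, 10, 0, 0, 0, 0, 0, 10, 0, 0, 0, 0, 0, 10, 0, 0, 0, 0, 0, 10, 0, 0, 0, 0, 0, 10, -0.0193, 0.0221, 0, 0, 0, 0, -0.0193, 0.0221, 0, 0, 0, 0, -0.0193, 0.0221, 0, 0, 0, 0, -0.0193, 0.0221, 0, 0, 0, 0, -0.0193, 0.0221, 0, 0, 0, 0, -0.0193, 0.0221, 0, 0, 0, 0, -0.0193, 0.0221, 0, 0, 0, 0, -0.0193, 0.0221, 0, 0, 0, 0, 0, 0, 0, 0, 0, 0, 0, 0, 0, 0, 0, 0])

```text
time_s: 25.95
eef_pos: [0.5358, 0.1754, 0.1603]
eef_rot: [[-0.103, 0.995, -0.001], [0.995, 0.103, 0.0], [0.0, -0.001, -1.0]]
wrist_force: [-0.7, -0.3, -0.3]
width: -0.0001
```

Call:
move_arm(rows=[0, 0, 0.03, 0, 0, 0, 0, 0, 0.03, 0, 0, 0, 0, 0, 0.03, 0, 0, 0, 0, 0, 0.03, 0, 0, 0, 0, 0, 0, 0, 0, 0, 0, 0, 0, 0, 0, 0])

```text
time_s: 26.7
eef_pos: [0.5366, 0.1758, 0.0416]
eef_rot: [[-0.103, 0.995, 0.001], [0.995, 0.103, 0.0], [0.0, 0.001, -1.0]]
wrist_force: [0.3, 0.1, -0.0]
width: 0.0002
```

```bash
python3 snap.py f1; python3 - <<'E'
from fit import *
c=np.load("s_f1.npz");f=c["frame"][160:270,290:390];a=cv2.resize(f,None,fx=5.4,fy=5.4,interpolation=cv2.INTER_CUBIC);cv2.imwrite("pics/z21.png",a)
e=robot.sense()["eef_pos"];d=e[:2]-B[:2];C,S=np.cos(B[2]),np.sin(B[2]);print("bed",C*d[0]+S*d[1],-S*d[0]+C*d[1],e[2])
E
```

```text
26.8 [0.53730354 0.17566264 0.04200524] [ 0.29395604 -0.42858029  1.27547704] (540, 796, 3)
bed -0.016447812150140247 0.0559436265307614 0.042005239387506436
```

View pics/z21.png

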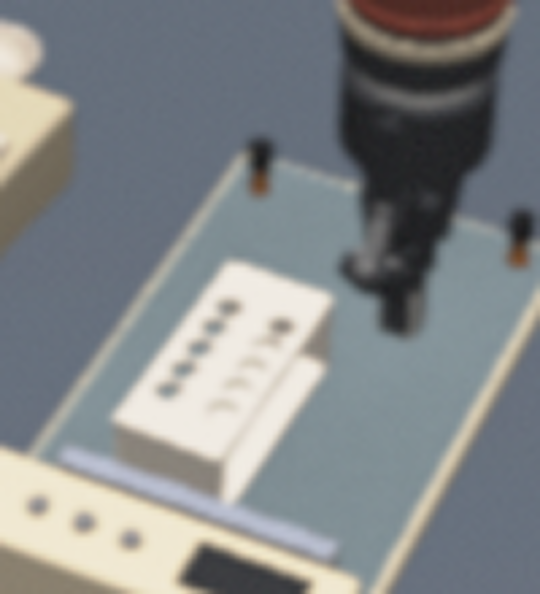

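Call:
move_arm(rows=[0, 0, 0.016, 0, 0, 0, 0, 0, 0.015, 0, 0, 0, -0.008, 0, 0, 0, 0, 0, -0.008, 0, 0, 0, 0, 0, -0.006, 0, 0, 0, 0, 0, -0.004, 0, 0, 0, 0, 0, -0.003, 0, 0, 0, 0, 0, -0.002, 0, 0, 0, 0, 0, 0, 0, 0, 0, 0, 0])

```text
time_s: 27.92
eef_pos: [0.5396, 0.1444, 0.0096]
eef_rot: [[-0.103, 0.995, 0.0], [0.995, 0.103, -0.0], [-0.0, 0.0, -1.0]]
wrist_force: [-0.1, 0.6, -0.3]
width: -0.0
```

```bash
cat > yaw3.py <<'E'
from fit import *
from scipy.ndimage import map_coordinates
cs=[robot.capture("scene") for _ in range(2)]; t=cs[0]
import sys
f=t["frame"][160:270,290:390];cv2.imwrite(sys.argv[1],cv2.resize(f,None,fx=5.4,fy=5.4,interpolation=cv2.INTER_CUBIC))
F=np.mean([c["frame"].astype(float).mean(2) for c in cs],0).astype(np.float32)
def loc(ax,fixed,rng,z,name):
    out=[]
    for f in fixed:
        v=np.linspace(*rng,80); uv=np.array([proj(t,w(B,(a,f,z) if ax==0 else (f,a,z))) for a in v])
        pr=map_coordinates(F,[uv[:,1],uv[:,0]],order=1); gd=np.abs(np.gradient(cv2.GaussianBlur(pr.reshape(1,-1).astype(np.float32),(9,1),0).ravel()))
        k=np.argmax(gd); sl=slice(max(0,k-12),k+13); out.append(np.sum(gd[sl]**2*v[sl])/np.sum(gd[sl]**2))
    out=np.array(out);fixed=np.array(fixed)
    p=np.polyfit(fixed,out,1); r=out-np.polyval(p,fixed); m=np.abs(r)<2*r.std()+1e-4; p=np.polyfit(fixed[m],out[m],1)
    print(name,"slope",p[0].round(4),"mid",np.polyval(p,fixed.mean()).round(4),"rms",np.std(out[m]-np.polyval(p,fixed[m])).round(5))
loc(0,np.linspace(-.037,.005,25),(.08,.115),.065,"head edge")
loc(0,np.linspace(-.037,.005,25),(-.055,-.015),.065,"foot edge")
loc(1,np.linspace(-.02,.085,35),(-.065,-.03),.065,"-y side")
loc(1,np.linspace(-.02,.085,35),(-.12,-.09),.015,"plate -y")
e=robot.sense();e,wf,tm=e["eef_pos"],e["wrist_force"],e["time_s"];d=e[:2]-B[:2];C,S=np.cos(B[2]),np.sin(B[2]);print("tcp bed",(C*d[0]+S*d[1]).round(4),(-S*d[0]+C*d[1]).round(4),e[2].round(4),wf.round(1),tm)
E
python3 yaw3.py pics/z22.png
```

```text
head edge slope 0.0157 mid 0.0991 rms 0.00021
foot edge slope 0.5419 mid -0.0273 rms 0.0034
-y side slope -0.0208 mid -0.0481 rms 0.00011
plate -y slope 0.0043 mid -0.1 rms 0.00011
tcp bed -0.0174 0.0247 0.0095 [ 0.4  0.5 -0.1] 28.025
```

View pics/z22.png

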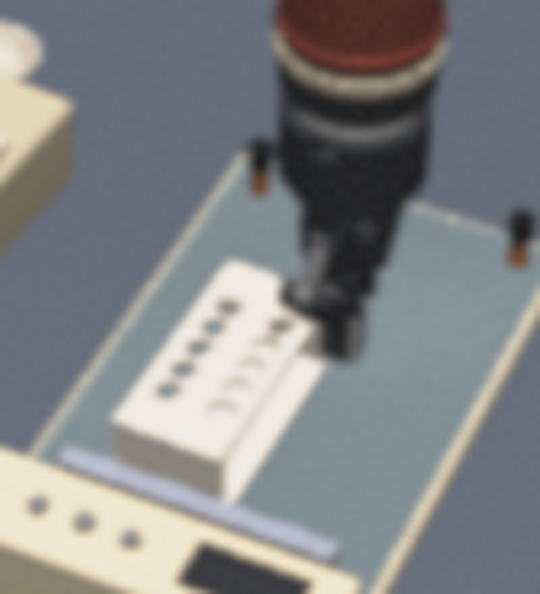

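Call:
move_arm(rows=[-0.001, 0, 0, 0, 0, 0, -0.0007, 0, 0, 0, 0, 0, 0, 0, 0, 0, 0, 0])

```text
time_s: 28.4
eef_pos: [0.5397, 0.1428, 0.0095]
eef_rot: [[-0.103, 0.995, -0.0], [0.995, 0.103, 0.0], [0.0, -0.0, -1.0]]
wrist_force: [0.4, 1.6, 0.6]
width: -0.0
```

```bash
python3 yaw3.py pics/z23.png
```

```text
head edge slope 0.0096 mid 0.0993 rms 0.00014
foot edge slope 0.5181 mid -0.0265 rms 0.00381
-y side slope -0.0093 mid -0.0488 rms 0.00017
plate -y slope 0.0043 mid -0.1 rms 9e-05
tcp bed -0.0175 0.023 0.0095 [-0.2  0.8 -0.2] 28.5
```

Call:
move_arm(rows=[-0.001, 0, 0, 0, 0, 0, -0.0008, 0, 0, 0, 0, 0, 0, 0, 0, 0, 0, 0])

```text
time_s: 28.88
eef_pos: [0.54, 0.1408, 0.0095]
eef_rot: [[-0.103, 0.995, 0.0], [0.995, 0.103, -0.0], [-0.0, 0.0, -1.0]]
wrist_force: [0.4, 0.3, -0.0]
width: -0.0
```

```bash
python3 yaw3.py pics/z24.png
```

```text
head edge slope -0.0113 mid 0.0998 rms 0.00017
foot edge slope 0.5402 mid -0.0254 rms 0.00371
-y side slope 0.0065 mid -0.0499 rms 0.00014
plate -y slope 0.0037 mid -0.1 rms 0.0001
tcp bed -0.0173 0.021 0.0095 [ 0.7 -0.1  0.5] 28.975
```

Call:
move_arm(rows=[0.005, 0, 0, 0, 0, 0, 0.01, 0, 0, 0, 0, 0, 0.015, 0, 0, 0, 0, 0, 0, 0, -0.04, 0, 0, 0, 0, 0, -0.04, 0, 0, 0, 0, 0, -0.04, 0, 0, 0, -0.0237, -0.0193, 0, 0, 0, 0, -0.0237, -0.0193, 0, 0, 0, 0, -0.0236, -0.0194, 0, 0, 0, 0, 0, 0, 0, 0, 0, -10, 0, 0, 0, 0, 0, -10, 0, 0, 0, 0, 0, -10, 0, 0, 0, 0, 0, -10, 0, 0, 0, 0, 0, -10, 0, 0, 0, 0, 0, -10, 0, 0, 0, 0, 0, -10, 0, 0, 0, 0, 0, -10, 0, 0, 0, 0, 0, -10, 0, 0, 0, 0, 0, 0])

```text
time_s: 31.35
eef_pos: [0.4864, 0.095, 0.1296]
eef_rot: [[-0.995, -0.102, 0.0], [-0.102, 0.995, 0.0], [-0.0, 0.0, -1.0]]
wrist_force: [0.0, -0.5, 0.2]
width: 0.0
```

```bash
python3 yaw3.py pics/z25.png
```

```text
head edge slope -0.0102 mid 0.0998 rms 0.00016
foot edge slope -0.0072 mid -0.0337 rms 0.00011
-y side slope 0.0067 mid -0.0499 rms 0.00014
plate -y slope 0.0044 mid -0.1 rms 0.00011
tcp bed -0.0754 -0.0194 0.1296 [-0.2  0.5 -0.2] 31.45
```

View pics/z25.png

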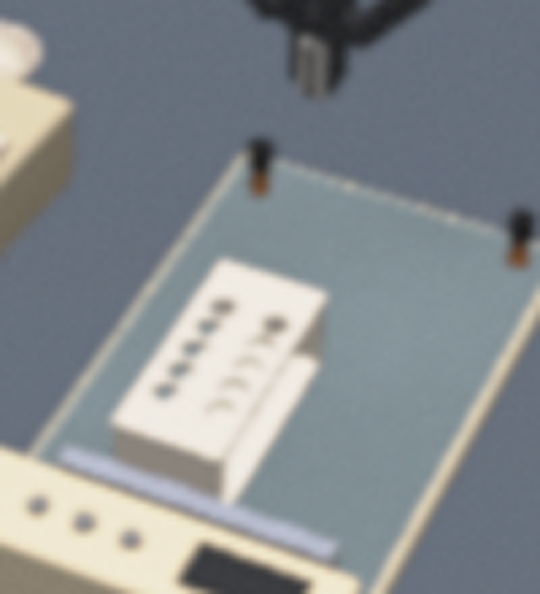

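Call:
move_arm(rows=[0, 0, 0.03, 0, 0, 0, 0, 0, 0.03, 0, 0, 0, 0, 0, 0.03, 0, 0, 0, 0, 0, 0.029, 0, 0, 0, 0, 0, 0, 0, 0, 0, -0.008, 0, 0, 0, 0, 0, -0.008, 0, 0, 0, 0, 0, -0.007, 0, 0, 0, 0, 0, -0.005, 0, 0, 0, 0, 0, -0.003, 0, 0, 0, 0, 0, -0.001, 0, 0, 0, 0, 0, 0, 0, 0, 0, 0, 0])

```text
time_s: 32.95
eef_pos: [0.5181, 0.0975, 0.0104]
eef_rot: [[-0.995, -0.103, -0.0], [-0.103, 0.995, -0.0], [0.0, 0.0, -1.0]]
wrist_force: [0.3, -0.8, -0.3]
width: 0.0
```

Call:
move_arm(rows=[-0.001, 0, 0, 0, 0, 0, -0.001, 0, 0, 0, 0, 0, 0, 0, 0, 0, 0, 0])

```text
time_s: 33.33
eef_pos: [0.5203, 0.0977, 0.0105]
eef_rot: [[-0.995, -0.103, 0.0], [-0.103, 0.995, 0.0], [-0.0, 0.0, -1.0]]
wrist_force: [0.7, -0.0, -0.1]
width: 0.0001
```

Call:
move_arm(rows=[-0.001, 0, 0, 0, 0, 0, -0.0005, 0, 0, 0, 0, 0, 0, 0, 0, 0, 0, 0])

```text
time_s: 33.7
eef_pos: [0.5218, 0.0979, 0.0105]
eef_rot: [[-0.995, -0.103, 0.0], [-0.103, 0.995, 0.0], [-0.0, 0.0, -1.0]]
wrist_force: [-0.9, 1.1, -0.5]
width: -0.0002
```

Call:
move_arm(rows=[-0.001, 0, 0, 0, 0, 0, 0, 0, 0, 0, 0, 0])

```text
time_s: 33.95
eef_pos: [0.5221, 0.0979, 0.0104]
eef_rot: [[-0.995, -0.103, -0.001], [-0.103, 0.995, -0.0], [0.001, 0.0, -1.0]]
wrist_force: [-2.9, -0.1, 2.3]
width: -0.0
```

```bash
python3 yaw3.py pics/z26.png
```

```text
head edge slope -0.02 mid 0.0998 rms 0.00014
foot edge slope 0.0139 mid -0.0339 rms 0.0004
-y side slope 0.0074 mid -0.0499 rms 0.00015
plate -y slope 0.0048 mid -0.1 rms 0.00011
tcp bed -0.0395 -0.0198 0.0104 [-3.8 -0.8  2.5] 34.05
```

Call:
move_arm(rows=[-0.001, 0, 0, 0, 0, 0, -0.001, 0, 0, 0, 0, 0, 0, 0, 0, 0, 0, 0])

```text
time_s: 34.42
eef_pos: [0.522, 0.098, 0.01]
eef_rot: [[-0.995, -0.103, -0.005], [-0.103, 0.995, -0.0], [0.005, 0.0, -1.0]]
wrist_force: [-10.9, -1.0, 7.5]
width: -0.0003
```

Call:
move_arm(rows=[0.002, 0, 0, 0, 0, 0, 0.003, 0, 0, 0, 0, 0, 0.004, 0, 0, 0, 0, 0, 0.008, 0, 0, 0, 0, 0, 0.012, 0, 0, 0, 0, 0, 0, 0, -0.03, 0, 0, 0, 0, 0, -0.04, 0, 0, 0, 0, 0, -0.04, 0, 0, 0, 0, 0, -0.04, 0, 0, 0, 0.02, 0.03, 0, 0, 0, 0, 0.02, 0.03, 0, 0, 0, 0, 0.02, 0.03, 0, 0, 0, 0, 0.02, 0.03, 0, 0, 0, 0, 0.02, 0.03, 0, 0, 0, 0, 0.02, 0.03, 0, 0, 0, 0, 0.01, 0.03, 0, 0, 0, 0, 0, 0.03, 0, 0, 0, 0, 0, 0, 0, 0, 0, 0])

```text
time_s: 36.67
eef_pos: [0.341, 0.3216, 0.1603]
eef_rot: [[-0.994, -0.105, 0.0], [-0.105, 0.994, 0.0], [-0.0, 0.0, -1.0]]
wrist_force: [0.1, -0.4, -0.1]
width: -0.0003
```

```bash
python3 yaw2.py; python3 snap.py g1; python3 - <<'E'
from h import *
a=np.load("s_g1.npz")["frame"];b=np.load("t_g1.npz")["frame"]
cv2.imwrite("pics/g_full.png",np.vstack([a[60:,:],b[60:260,:]])[:540])
c=np.load("t_g1.npz");f=c["frame"][140:230,240:330];cv2.imwrite("pics/z27.png",cv2.resize(f,None,fx=6,fy=6,interpolation=cv2.INTER_CUBIC))
E
```

```text
top foot edge slope -0.0093 at mid -0.0296 rms 0.00022
top +y side slope 0.0059 at mid 0.0115 rms 0.00022
top -y side slope 0.0032 at mid -0.0519 rms 0.00057
top plate +y slope 0.0042 at mid 0.0995 rms 0.00084
top plate -y slope -0.0021 at mid -0.0978 rms 0.00237
top plate near slope -0.0048 at mid -0.1696 rms 0.00062
top bar near-top edge, left slope -0.0144 at mid 0.1003 rms 0.00069
top bar back edge slope -0.0237 at mid 0.1082 rms 0.00391
scene foot edge slope -0.0083 at mid -0.0337 rms 0.0001
scene head edge slope -0.0197 at mid 0.0998 rms 0.00015
scene +y side slope 0.1948 at mid 0.0224 rms 0.00414
scene -y side slope 0.007 at mid -0.0499 rms 0.00015
scene plate +y slope 0.0026 at mid 0.1025 rms 7e-05
scene plate -y slope 0.005 at mid -0.1003 rms 0.00011
scene plate near slope -0.0062 at mid -0.1725 rms 0.00201
scene bar near-top edge, left slope -0.0046 at mid 0.0988 rms 0.00046
37.175 [0.34205003 0.32019331 0.16053471] [ 0.54714134  0.5599619  -0.3835071 ] (540, 796, 3)
```

View pics/z27.png

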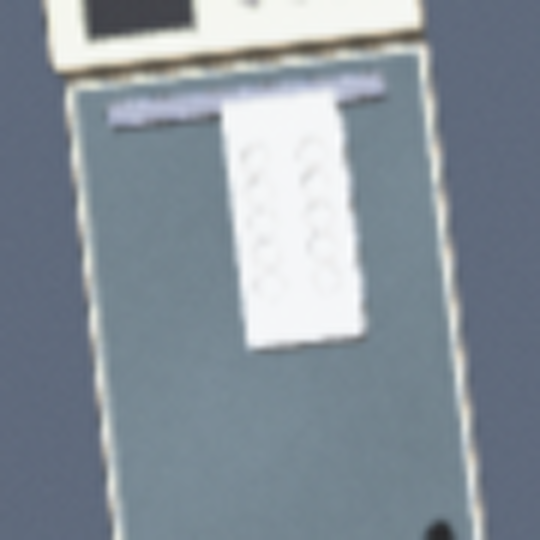

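View pics/g_full.png

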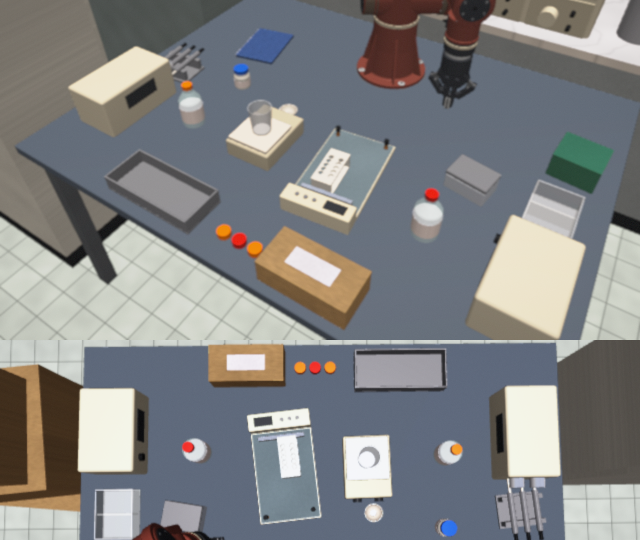

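```bash
python3 -c "
from bench import robot
print(robot.job_done(), robot.sense()['time_s'])"
```

```text
the job is handed in; nothing more can be done
the job is handed in; nothing more can be done
```

The rack is lying on its solid base with the holes up, and its head end is against the stop bar. I handed the job in at about 37 s, with the hand clear of everything.

- **Tipping:** I pushed the upper hole face until the rack fell by itself towards the bar. The picture showed it lying flat, 43–52 mm short of the bar.
- **Fingertip height:** The fingertips sat about 29 mm higher than the tool data implied. At the height I first planned they passed above the rack without touching it, so I went by what the camera showed.
- **Sliding and squaring:**
  - The first push to the bar left the rack about 0.03 rad (1.7°) out of square, and a second straight push barely changed that.
  - I nudged the foot end sideways by a few millimetres and pushed it home again, reaching about 11 N at the bar.
- **Last checks:**
  - The rack's long sides are within about 0.003 rad of the bed edges in both cameras, with the head edge at bed x ≈ 0.0998 m and the bar face at 0.100 m.
  - One check disagreed. The blurred head and foot edges read up to about 0.015 rad off the plate and bar edges in the scene camera.
  - The rack sits about 20 mm off the bar's middle towards −y, but fully within the bar's width.
- **Other objects:** The vials, beaker, bottles, jar and dish look unmoved in the final picture, though I judged that by eye. The wrist force I read stayed under about 20 N.

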